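# Restock the sloped flask display on the shop counter

## Robot

A 7-joint arm with a two-finger parallel gripper is mounted at the origin on the work surface. World frame = base frame: x ahead of the robot, y to its left, z up, the work surface at z = 0. Lengths are in m, angles in rad, forces in N, time in s.
With the tool pointing down it reaches from about 0.35 to 0.9 m from the base axis. Payload 8.1 kg.
Tool frame: the origin (TCP) lies at the very end of the fingers, on their centre line; the grasp point (between the pads) lies 19 mm behind it; z points along the fingers, y is the line along which they close (so a half turn about z gives the same grasp; the last joint's range is limited). The gripper opens to 92 mm and grips with 3 to 60 N. Pads are 19 mm wide; open, the fingers measure 130 mm over their backs; the gripper's body (75 mm by 190 mm) begins 47 mm behind the grasp point.
Start: joints at [-1.246, 0.434, 0.025, 1.573, -0.012, 1.134, -0.075], TCP at [0.259, 0.569, 0.227] pointing down, gripper open.
Joint ranges: [-2.62, 2.62], [-0.44, 2.09], [-1.27, 1.32], [0.08, 2.57], [-1.32, 4.46], [0.12, 2], [-2.74, 2.74]. Speed limits (rad/s): [2.22, 2.22, 3.01, 3.01, 3.14, 3.14, 3.14].

## Interface

Orientations are given as a rotation vector (axis times angle).
In Python, from cell import arm gives the robot as it stands.
- The arm moves only by the tool carry_out, never from a script. Its argument "commands" is a list of rows, each a list of 7 numbers: the opening, from 0 (shut) to 1 (fully open), then the shift along the tool's x, y, z each as a share of 0.025 m, from -1 to 1, then the turn, a rotation vector about the tool's x, y, z each as a share of 0.1 rad, from -1 to 1. A call has 1 to 8 rows; each row shifts and turns the commanded pose from where the row before left it, along the tool's axes as they then stand; what a row does not reach is not made up. A row lasts 1/10 s, in which the tool goes at most 50 mm and 8.59 degrees, less where a joint would pass 70% of its speed; a pose out of reach is approached as far as the arm can. A call with a number of a shift or a turn outside -1 to 1 is refused whole. A call with a gripper value outside its range is refused whole. The fingers move at their own pace and stop on an object; "squeeze" is the grip in N (left out, the last holds). Time passes only in rows, so rows that do not move let the fingers close. It gives the time, the measured TCP pose, the force, the opening and the grip force at its end, in the units of the state.
- arm.observe(): the state, without advancing time (a new reading comes with each control period).
- arm.get_image(name): name is "scene" or "top"; returns a dict with "pixels" (420x560x3 uint8, red, green, blue), "range_z" (420x560 float32, m along the optical axis (not along the pixel's ray), 0 where there is no reading), "mtx" (3x3 intrinsics, pixels), "R" (3x3) and "t" (3): a world point X has camera coordinates R X + t. Camera axes: x right, y down, z forward; pixel columns grow to the right and rows downward; lengths in m; the calibration is good to about 2 mm. A picture is of the moment at which its call begins.
- arm.sign_off(): hands the job in; it is judged then, once.
The state is a dict: "clock": time; "joints": joint angles; "dq": joint speeds; "joint_efforts": joint torques, N m; "position": TCP position; "ee_rot": TCP orientation; "force": force on the tool from outside, world axes, zero at the start; "ft_torque": the same for the moment, N m; "width": opening from 0.0 (shut) to 1.0 (fully open); "gripper_force": force on a finger pad.
Only numpy, scipy, OpenCV 4.12 (cv2) and the standard library are available. Lean on these libraries where they do the work, as an engineer would, in place of code of your own. Each camera call takes 0.05 s, during which the arm holds its last target. There are 200 camera calls.

## Task

First clear the display stand: put every empty flask whose cap is missing into the wooden returns crate. Then lay all the sealed, black-capped flasks flat on the stand's sloped deck, side by side and pointing straight up the slope, neck uphill and base down at the front lip. The card terminal must also end up seated flat in its charging dock, keys up, with its key end at the connector block; leave the drink can, cups and sweets jar alone.

Things in the scene. Friction and masses are not known exactly. Their poses are not given: they have to be found in the camera images.
- stand: Fixed wooden display stand for the counter, 370 mm wide along its y axis, about 110 mm deep along x. Origin: centre of its footprint on the counter. Its +x side is the low front (customer side, away from the robot), its -x side the high back.
- deck: The stand's sloped deck board, fixed: 100 mm down the slope (x -50 to +50 mm), 370 mm wide (y -185 to +185), sloping 0.28 rad down towards +x. Origin: centre of its upper surface, 75 mm above the counter; x points down the slope to the lip, y along the stand, z out of the deck. A flask's neck overhangs the high edge. Four flasks fit side by side, about 90 mm apart.
- lip (a point): Middle of the inner face of the front lip, a low rail along the deck's lower edge (deck x = +50 mm) that rises 12 mm above the deck.
- flask_1: Sealed brown flat flask with a black screw cap (26 mm dia.): 130 mm long, 52 wide, 28 thick with round sides, 0.16 kg; starts lying on the counter. Origin at mid thickness (14 mm above its support), on the long axis, 55 mm from the base, 75 from the cap end. x points from cap to base, y across, z through the thickness (either face may be up). May be absent.
- flask_2: Sealed brown flat flask with a black screw cap (26 mm dia.): 130 mm long, 52 wide, 28 thick with round sides, 0.16 kg; starts lying on the counter. Origin at mid thickness (14 mm above its support), on the long axis, 55 mm from the base, 75 from the cap end. x points from cap to base, y across, z through the thickness (either face may be up). May be absent.
- flask_3: Sealed brown flat flask with a black screw cap (26 mm dia.): 130 mm long, 52 wide, 28 thick with round sides, 0.16 kg; starts lying on the counter. Origin at mid thickness (14 mm above its support), on the long axis, 55 mm from the base, 75 from the cap end. x points from cap to base, y across, z through the thickness (either face may be up). May be absent.
- flask_4: Sealed brown flat flask with a black screw cap (26 mm dia.): 130 mm long, 52 wide, 28 thick with round sides, 0.16 kg; starts lying on the counter. Origin at mid thickness (14 mm above its support), on the long axis, 55 mm from the base, 75 from the cap end. x points from cap to base, y across, z through the thickness (either face may be up). May be absent.
- empty_1: Empty flask of the same body, cap missing: a bare thin neck (18 mm dia.) instead of the black cap, 120 mm long, 52 wide, 28 thick, 0.04 kg; starts on the stand's deck, neck uphill. Origin at mid thickness, 55 mm from the base and 65 mm from the neck's end; x points from neck to base, z through the thickness. May be absent.
- empty_2: Empty flask of the same body, cap missing: a bare thin neck (18 mm dia.) instead of the black cap, 120 mm long, 52 wide, 28 thick, 0.04 kg; starts on the stand's deck, neck uphill. Origin at mid thickness, 55 mm from the base and 65 mm from the neck's end; x points from neck to base, z through the thickness. May be absent.
- empty_3: Empty flask of the same body, cap missing: a bare thin neck (18 mm dia.) instead of the black cap, 120 mm long, 52 wide, 28 thick, 0.04 kg; starts on the stand's deck, neck uphill. Origin at mid thickness, 55 mm from the base and 65 mm from the neck's end; x points from neck to base, z through the thickness. May be absent.
- crate: Slatted wooden returns crate, loose, open on top: outside 230 x 200 x 90 mm (x, y, z), walls and floor 8 mm. Origin: centre of its underside.
- terminal: Hand-held grey card payment terminal, loose, 152 x 60 x 28 mm (x, y, z), 0.3 kg, black screen at its +x end and white keys at its -x end (keys stand 2 mm proud). Origin: centre of its underside; starts lying on the counter, keys up.
- screen (a point): Centre of the terminal's screen, 38 mm from the terminal's middle towards its +x end, on the top face.
- dock: Fixed black charging dock: a shallow open tray, inside 160 x 68 mm (x, y), floor 8 mm above the counter, rims 16 mm above the counter, and a taller connector block (34 mm high, 22 mm long) across its -x end, where the terminal's key end belongs. Origin: centre of the tray's footprint on the counter.
- dock_seat (a point): Centre of the dock's inner floor, where the terminal's origin goes.
- tin: Bystander: metal drink can standing on the counter beyond the stand, 72 mm diameter, 100 mm high. Leave alone.
- cups: Bystander: stack of white plastic cups, 68 mm diameter, 111 mm high, beyond the stand. Leave alone.
- jar: Bystander: clear sweets jar with red lid, 90 mm diameter, 130 mm high. Leave alone.

How it is judged:
By the outcome, as a careful person would: the job done as asked, in the order asked, and still so for the second after the job is handed in, with the robot touching nothing.
Of flask_1, flask_2, flask_3, flask_4 only 3 to 4 are there at a start; the rules pass over those that are not, and their reading is None.
Of empty_1, empty_2, empty_3 only 2 to 3 are there at a start; the rules pass over those that are not, and their reading is None.
At some moment in a run one of terminal, crate may be knocked a few centimetres aside while the robot is not near it.
Once in a run the grip may slacken for a moment while it holds something.
It also fails if it takes over 210 s, if anything falls off the work surface, if the arm or the gripper's body presses on something with over 40 N, if the wrist force passes 120 N, or if a joint passes its speed limit or range.

## Working session

There is one attempt and no reset: what is moved stays moved. The work goes in short steps, Python scripts to look and compute and a tool call to move; the robot and the scene stay as the last step left them, time stands still between calls to the robot, and variables do not carry over. Pictures are saved under pics/ and viewed, at most 14 in all, crops included, and the job is handed in when it is done.

Besides the shell and the picture viewer there is one more tool, called after "Request:" as name(argument=value, ...), one argument or row to a line, values as JSON. carry_out: Moves the arm, as the interface text tells. Shift numbers are shares of 0.025 m and turn numbers shares of 0.1 rad, none past 1 either way. Its arguments: {"type":"object","properties":{"commands":{"type":"array"},"squeeze":{"type":"number"}},"required":["commands"]}

```bash
ls; mkdir -p pics; python3 - <<'E'
from cell import arm
import cv2,numpy as np
s=arm.observe();print({k:np.round(v,3).tolist() for k,v in s.items()})
for n in("scene","top"):
    d=arm.get_image(n);cv2.imwrite(f"pics/{n}0.png",d["pixels"][...,::-1]);np.savez(f"pics/{n}0.npz",**d)
    print(n,d["mtx"].tolist(),d["R"].round(3).tolist(),d["t"].round(3).tolist())
E
```

```text
pics
{'clock': 0.0, 'joints': [-1.246, 0.435, 0.025, 1.574, -0.012, 1.134, -0.075], 'dq': [0.0, -0.001, 0.001, 0.0, -0.001, 0.003, 0.001], 'joint_efforts': [0.001, -66.786, 0.985, -31.445, -0.061, 0.043, 0.0], 'position': [0.259, 0.568, 0.226], 'ee_rot': [-0.667, -3.07, 0.002], 'force': [-0.192, 0.124, 0.39], 'ft_torque': [-0.079, 0.029, -0.027], 'gripper_force': 0.0, 'width': 1.001}
scene [[518.0031464339673, 0.0, 276.1964823809386], [0.0, 518.0031464339673, 211.64375670471827], [0.0, 0.0, 1.0]] [[0.302, 0.953, -0.002], [0.783, -0.249, -0.57], [-0.544, 0.17, -0.822]] [-0.178, -0.405, 1.853]
top [[476.57728182798473, 0.0, 277.5744240535958], [0.0, 476.57728182798473, 208.4083884296026], [0.0, 0.0, 1.0]] [[0.053, -0.999, 0.0], [-0.977, -0.051, -0.208], [0.208, 0.011, -0.978]] [0.0, 0.614, 1.321]
```

View pics/scene0.png

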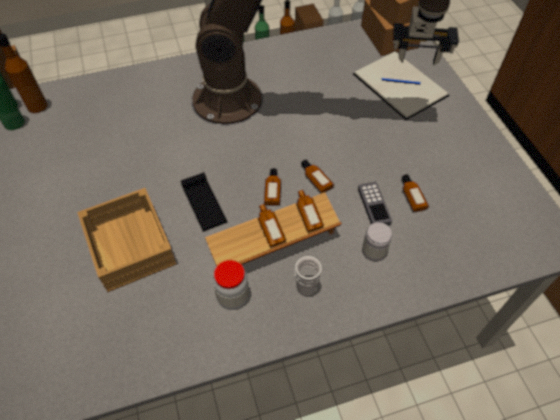

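View pics/top0.png

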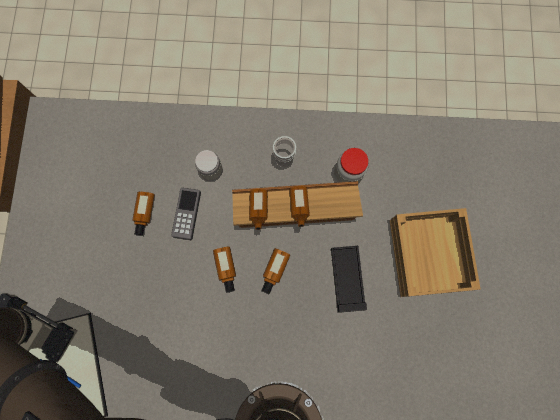

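The top view shows two uncapped flasks on the stand at (259,208) and (299,205). The three sealed flasks are at (143,213), (225,269) and (276,270). The terminal is at (186,213), the dock at (348,278) and the crate at (436,252).

```bash
cat > h.py <<'E'
import numpy as np,cv2
from scipy.spatial.transform import Rotation as Ro
def cloud(d):
    v,u=np.mgrid[:420,:560]; z=d["range_z"]
    c=np.stack([u,v,np.ones_like(u)],-1)@np.linalg.inv(d["mtx"]).T*z[...,None]
    X=(c-d["t"])@d["R"]; X[z<=0]=np.nan; return X
def grab(n,save=None):
    from cell import arm
    d=arm.get_image(n)
    if save: cv2.imwrite(f"pics/{save}.png",d["pixels"][...,::-1])
    return d
def rect(P):
    """long-axis centre, angle, sizes of xy points (m)"""
    (c,s,a)=cv2.minAreaRect((P[:,:2]*1000).astype(np.float32))
    b=cv2.boxPoints((c,s,a)); e=[b[1]-b[0],b[2]-b[1]]; L=max(e,key=np.linalg.norm)
    return np.round(c,1),round(float(np.degrees(np.arctan2(L[1],L[0]))),1),np.round(sorted(s),1)
def blobs(m,X,amin=60):
    n,l,st,ce=cv2.connectedComponentsWithStats(m.astype(np.uint8))
    for i in range(1,n):
        if st[i,4]>=amin:
            P=X[l==i]; yield ce[i],st[i,4],P
E
cat > m0.py <<'E'
from h import *
d=dict(np.load("pics/top0.npz"));X=cloud(d);Z=X[...,2]
hsv=cv2.cvtColor(d["pixels"],cv2.COLOR_RGB2HSV)
print("counter z",np.nanmedian(Z[200:400,380:400]))
obj=(Z>0.006)&(Z<0.2)&(X[...,0]>0.3)
for c,a,P in blobs(obj,X): print(c.round(),a,*rect(P),"z",np.nanpercentile(P[:,2],[5,50,95]).round(3))
for (u,v) in [(143,213),(225,269),(276,270),(259,208),(299,205),(245,205),(186,213),(348,278)]:
    print((u,v),hsv[v,u],X[v,u].round(3))
print("dock z along rows",[(r,int(1000*Z[r,int(344+(r-250)*.09)])) for r in range(244,314,3)])
E
python3 m0.py
python3 - <<'E'
import cv2
a=cv2.imread('pics/top0.png');c=a[170:320,120:380];cv2.imwrite('pics/z0.png',cv2.resize(c,None,fx=3,fy=3,interpolation=2))
E
```

```text
counter z 0.0005653991713965321
[284. 151.] 411 [796.7  32.6] 54.6 [73.3 95.1] z [0.021 0.095 0.114]
[305. 198.] 5849 [657.6 -25.6] -76.3 [199.7 414.7] z [0.05  0.082 0.13 ]
[208. 165.] 641 [748.4 243.8] -4.5 [69.7 96.6] z [0.025 0.097 0.103]
[186. 214.] 1065 [591.5 307.7] -5.0 [ 61.7 157.2] z [0.017 0.028 0.033]
[142. 211.] 658 [587.6 439.4] -4.7 [ 52.8 130.3] z [0.014 0.025 0.03 ]
[434. 252.] 5630 [ 520.  -437.4] 8.9 [240.8 247.6] z [0.007 0.013 0.092]
[225. 267.] 678 [432.9 177.9] 16.0 [ 53.8 130.4] z [0.017 0.026 0.031]
[348. 280.] 1537 [ 427.1 -183.7] 6.9 [ 84.5 189.2] z [0.006 0.011 0.035]
[274. 269.] 685 [434.9  35.6] -19.8 [ 54.  129.8] z [0.017 0.026 0.032]
(143, 213) [ 24  37 174] [0.587 0.433 0.026]
(225, 269) [ 25  38 175] [0.434 0.177 0.023]
(276, 270) [ 25  34 178] [0.438 0.028 0.03 ]
(259, 208) [ 21  47 174] [0.602 0.084 0.113]
(299, 205) [ 21  44 174] [ 0.616 -0.028  0.112]
(245, 205) [ 16 140 168] [0.618 0.127 0.069]
(186, 213) [23 11 93] [0.592 0.304 0.031]
(348, 278) [173  19  54] [ 0.428 -0.184  0.011]
dock z along rows [(244, -2), (247, 12), (250, 8), (253, 8), (256, 8), (259, 15), (262, 13), (265, 5), (268, 3), (271, 11), (274, 7), (277, 12), (280, 4), (283, 9), (286, 9), (289, 6), (292, 7), (295, 10), (298, 7), (301, 6), (304, 31), (307, 35), (310, 34), (313, 0)]
```

View pics/z0.png

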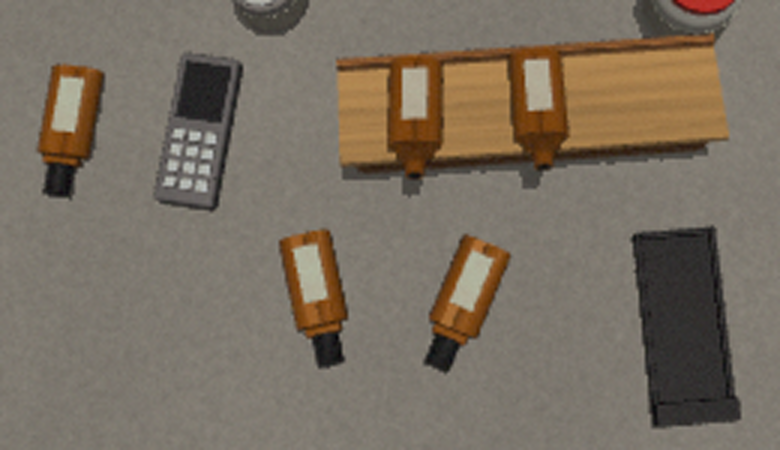

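```bash
cat > m1.py <<'E'
from h import *
d=dict(np.load("pics/top0.npz"));X=cloud(d);x,y,Z=X[...,0],X[...,1],X[...,2]
hsv=cv2.cvtColor(d["pixels"],cv2.COLOR_RGB2HSV);H,S,V=[hsv[...,i].astype(int) for i in range(3)]
# crate rim
m=(Z>.075)&(Z<.105)&(y<-.25)&(x<.75);print("crate rim",rect(X[m]))
# jar,tin,cups tops
for n,lo,hi,b in(("jar",.12,.14,(-.3,-.1)),("cups",.1,.12,(-.05,.1)),("tin",.09,.11,(.15,.32))):
    m=(Z>lo)&(Z<hi)&(y>b[0])&(y<b[1])&(x>.66);P=X[m];print(n,m.sum(),rect(P),np.nanmax(P[:,2]))
# deck: wood colour
wood=(S>100)&(V>120)&(x>.5)&(x<.72)&(y>-.24)&(y<.2)&(Z>.05)&(Z<.105)
P=X[wood]
for _ in range(4):
    A=np.c_[P[:,:2],np.ones(len(P))];k=np.linalg.lstsq(A,P[:,2],rcond=None)[0];r=P[:,2]-A@k;P=P[abs(r)<max(.004,1.5*r.std())]
print("deck plane slope",np.hypot(k[0],k[1]),"tan.28",np.tan(.28),"dir deg",np.degrees(np.arctan2(-k[1],-k[0])),r.std(),len(P));print("deck rect",rect(P))
res=Z-(k[0]*x+k[1]*y+k[2])
m=(abs(res)<.02)&(x>.5)&(x<.72)&(y>-.26)&(y<.22);mm=cv2.morphologyEx(m.astype(np.uint8),cv2.MORPH_OPEN,np.ones((3,3)))
n,l,st,ce=cv2.connectedComponentsWithStats(mm);i=1+st[1:,4].argmax();print("stand all",rect(X[l==i]))
# empties: above deck by 10+
m=(res>.012)&(res<.045)&(x>.48)&(x<.72)&(y>-.22)&(y<.2)&(Z<.14)
for c,a,P in blobs(m,X,100): print("empty",c.round(),a,rect(P),np.nanmedian(P[:,2]))
np.save("pics/k.npy",k)
m=(Z>.022)&(x<.40)&(y<-.1)&(y>-.26)&(x>.3);print("block",rect(X[m]))
E
python3 m1.py
```

```text
crate rim (array([ 510.5, -420.7]), 8.3, array([202.8, 231. ]))
jar 584 (array([ 749.7, -176.8]), 2.8, array([74.1, 76.5])) 0.1382183376705687
cups 191 (array([786.1,  23.1]), 2.1, array([63.8, 67.3])) 0.11874460541428511
tin 420 (array([735.9, 245.7]), 79.9, array([65.9, 67.5])) 0.10681568784988084
deck plane slope 0.28073538756154814 tan.28 0.28755432574197687 dir deg 7.17425505713472 0.0019781803688263535 2395
deck rect (array([626.6, -21.1]), -83.0, array([ 97.7, 369. ]))
stand all (array([ 652.8, -124.7]), -83.1, array([127.9, 159.7]))
empty [350. 179.] 123 (array([ 705.1, -176.9]), 89.5, array([29.3, 68.1])) 0.08147436742014492
empty [299. 203.] 651 (array([620.4, -21.2]), 3.3, array([ 81.7, 128.2])) 0.10225174007205198
empty [258. 206.] 646 (array([607.8,  80.2]), 6.0, array([ 70. , 128.3])) 0.10297815166863097
block (array([ 364.1, -191.8]), -83.3, array([62.4, 80.2]))
```

```bash
cat >> h.py <<'E'
def tool(yaw,tilt=0.): return Ro.from_euler("ZY",[yaw,tilt])*Ro.from_matrix(np.diag([-1.,1,-1]))
SC=np.array([.6266,-.0211,.075]);SY=np.radians(7.0);SR=Ro.from_euler("ZY",[SY,.28])
def deck(x,y,z): return SC+SR.apply([x,y,z])
def plan(pos,R,up=.1,upw=None):
    """turn in place, shift to hover (up along tool z, or upw world-vertical), then the approach; in row units"""
    from cell import arm
    s=arm.observe();p=np.array(s["position"]);R0=Ro.from_rotvec(s["ee_rot"])
    print("t",round(s["clock"],2),"p",p.round(4),"w",round(s["width"],3),"gf",round(s["gripper_force"],1),"F",np.round(s["force"],1))
    pos=np.array(pos);tz=R.apply([0,0,1]);hov=pos-tz*up if upw is None else pos+[0,0,upw]
    f=lambda v:np.round(v,2)
    print("turn",f((R0.inv()*R).as_rotvec()/.1));a=R.inv().apply(hov-p)/.025;b=R.inv().apply(pos-hov)/.025
    print("shift to hover",f(a),"len",f(np.linalg.norm(a)),"| approach",f(b),"hover",hov.round(3))
E
python3 -c "
from h import *
print(deck(0,0,0),np.load('pics/k.npy')@[SC[0],SC[1],1])
plan(deck(-.004,.104,.005),tool(SY,.28))"
```

```text
[ 0.6266 -0.0211  0.075 ] 0.07498915651791008
t 0.1 p [0.2592 0.5683 0.2261] w 1.0 gf 0.0 F [-0.5 -0.1 -0.3]
turn [ 0.76  2.73 -5.47]
shift to hover [-12.77 -21.03  -1.63] len 24.66 | approach [0. 0. 4.] hover [0.639 0.085 0.177]
```

Request:
carry_out(
  commands=[
    [1,0,0,0,0.127,0.455,-0.912],
    [1,0,0,0,0.127,0.455,-0.912],
    [1,0,0,0,0.127,0.455,-0.912],
    [1,0,0,0,0.127,0.455,-0.912],
    [1,0,0,0,0.127,0.455,-0.912],
    [1,0,0,0,0.127,0.455,-0.912],
  ],
  squeeze=15,
)

```text
clock: 0.7
position: [0.2595, 0.5683, 0.2265]
ee_rot: [0.18, -2.854, 0.024]
force: [-0.6, 0.0, -0.3]
width: 1.0
gripper_force: 0.0
```

Request:
carry_out(
  commands=[
    [1,-0.58,-0.956,-0.074,0,0,0],
    [1,-0.58,-0.956,-0.074,0,0,0],
    [1,-0.58,-0.956,-0.074,0,0,0],
    [1,-0.58,-0.956,-0.074,0,0,0],
    [1,-0.58,-0.956,-0.074,0,0,0],
    [1,-0.58,-0.956,-0.074,0,0,0],
    [1,-0.58,-0.956,-0.074,0,0,0],
    [1,-0.58,-0.956,-0.074,0,0,0],
  ],
)

```text
clock: 1.5
position: [0.3979, 0.3919, 0.2083]
ee_rot: [0.176, -2.856, 0.024]
force: [-0.0, -0.1, -0.6]
width: 0.999
gripper_force: 0.0
```

Request:
carry_out(
  commands=[
    [1,-0.58,-0.956,-0.074,0,0,0],
    [1,-0.58,-0.956,-0.074,0,0,0],
    [1,-0.58,-0.956,-0.074,0,0,0],
    [1,-0.58,-0.956,-0.074,0,0,0],
    [1,-0.58,-0.956,-0.074,0,0,0],
    [1,-0.58,-0.956,-0.074,0,0,0],
    [1,-0.58,-0.956,-0.074,0,0,0],
    [1,-0.58,-0.956,-0.074,0,0,0],
  ],
)

```text
clock: 2.3
position: [0.536, 0.2165, 0.1903]
ee_rot: [0.176, -2.856, 0.024]
force: [0.2, 0.7, -0.3]
width: 0.999
gripper_force: 0.0
```

Request:
carry_out(
  commands=[
    [1,-0.58,-0.956,-0.074,0,0,0],
    [1,-0.58,-0.956,-0.074,0,0,0],
    [1,-0.58,-0.956,-0.074,0,0,0],
    [1,-0.58,-0.956,-0.074,0,0,0],
    [1,-0.58,-0.956,-0.074,0,0,0],
    [1,-0.58,-0.956,-0.074,0,0,0],
    [1,0,0,0,0,0,0],
    [1,0,0,0,0,0,0],
  ],
)

```text
clock: 3.1
position: [0.639, 0.0853, 0.1765]
ee_rot: [0.174, -2.856, 0.023]
force: [-0.2, 0.7, -0.4]
width: 0.999
gripper_force: 0.0
```

```bash
python3 -c "
from h import *
plan(deck(-.004,.104,.005),tool(SY,.28))
grab('scene','s1')"
```

```text
t 3.1 p [0.639  0.0853 0.1765] w 0.999 gf 0.0 F [-0.2  0.7 -0.4]
turn [ 0.01 -0.01 -0.  ]
shift to hover [ 0.01 -0.01 -0.02] len 0.02 | approach [0. 0. 4.] hover [0.639 0.085 0.177]
```

View pics/s1.png

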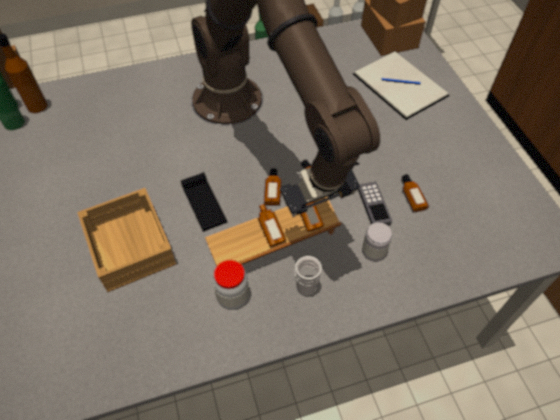

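The gripper hovers over the flask at (312,215) and motion tracking is accurate, so I'll descend and grip.

Request:
carry_out(
  commands=[
    [1,0,0,1,0,0,0],
    [1,0,0,1,0,0,0],
    [1,0,0,1,0,0,0],
    [1,0,0,0.7,0,0,0],
    [1,0,0,0.3,0,0,0],
    [1,0,0,0,0,0,0],
  ],
)

```text
clock: 3.75
position: [0.6107, 0.0835, 0.0806]
ee_rot: [0.178, -2.855, 0.023]
force: [-0.2, -0.4, 0.5]
width: 1.004
gripper_force: 0.0
```

Request:
carry_out(
  commands=[
    [0,0,0,0,0,0,0],
    [0,0,0,0,0,0,0],
    [0,0,0,0,0,0,0],
    [0,0,0,0,0,0,0],
    [0,0,0,0,0,0,0],
    [0,0,0,0,0,0,0],
    [0,0,0,0,0,0,0],
  ],
)

```text
clock: 4.45
position: [0.6119, 0.0827, 0.0813]
ee_rot: [0.176, -2.857, 0.023]
force: [0.2, -0.3, 1.7]
width: 0.56
gripper_force: 15.0
```

Request:
carry_out(
  commands=[
    [0,0,0,-0.4,0,0,0],
    [0,0,0,-0.8,0,0,0],
    [0,0,0,-1,0,0,0],
    [0,0,0,-1,0,0,0],
    [0,0,0,-1,0,0,0],
    [0,0,0,-0.8,0,0,0],
  ],
)

```text
clock: 5.05
position: [0.6468, 0.0866, 0.2035]
ee_rot: [0.176, -2.858, 0.023]
force: [-0.4, -0.2, -0.6]
width: 0.558
gripper_force: 15.0
```

```bash
cat > cr.py <<'E'
from h import *
def crate(save=None):
    X=cloud(grab("top",save));x,y,Z=X[...,0],X[...,1],X[...,2]
    m=(Z>.075)&(Z<.105)&(y<-.25)&(x<.75);m=cv2.morphologyEx(m.astype(np.uint8),cv2.MORPH_CLOSE,np.ones((3,3)))
    n,l,st,_=cv2.connectedComponentsWithStats(m);i=1+st[1:,4].argmax();return rect(X[(l==i)&(Z>.075)&(Z<.105)])
E
python3 -c "
from cr import *
c,a,s=crate();print(c,a,s)
R=Ro.from_euler('z',np.radians(a))
C=np.r_[c/1000,0]+R.apply([0,.045,.035])
plan(C,tool(np.radians(a),0),upw=.12)"
```

```text
[ 510.2 -420.6] 8.4 [203.7 230.5]
t 5.1 p [0.6485 0.0869 0.2064] w 0.561 gf 15.0 F [ 0.4 -0.5  2.9]
turn [ 0.04 -2.74 -0.24]
shift to hover [  8.44 -17.47   2.05] len 19.51 | approach [0.  0.  4.8] hover [ 0.504 -0.376  0.155]
```

Request:
carry_out(
  commands=[
    [0,0,0,0,0.013,-0.913,-0.08],
    [0,0,0,0,0.013,-0.913,-0.08],
    [0,0,0,0,0.013,-0.913,-0.08],
    [0,0.469,-0.993,0.114,0,0,0],
    [0,0.469,-0.993,0.114,0,0,0],
    [0,0.469,-0.993,0.114,0,0,0],
    [0,0.469,-0.993,0.114,0,0,0],
    [0,0.469,-0.993,0.114,0,0,0],
  ],
)

```text
clock: 5.9
position: [0.6057, -0.0459, 0.1877]
ee_rot: [0.23, -3.127, 0.0]
force: [0.2, -0.5, 0.2]
width: 0.558
gripper_force: 15.0
```

Request:
carry_out(
  commands=[
    [0,0.469,-0.993,0.114,0,0,0],
    [0,0.469,-0.993,0.114,0,0,0],
    [0,0.469,-0.993,0.114,0,0,0],
    [0,0.469,-0.993,0.114,0,0,0],
    [0,0.469,-0.993,0.114,0,0,0],
    [0,0.469,-0.993,0.114,0,0,0],
    [0,0.469,-0.993,0.114,0,0,0],
  ],
)

```text
clock: 6.6
position: [0.5499, -0.2298, 0.1681]
ee_rot: [0.23, -3.127, 0.0]
force: [-0.0, -0.1, -0.5]
width: 0.56
gripper_force: 15.0
```

Request:
carry_out(
  commands=[
    [0,0.469,-0.993,0.114,0,0,0],
    [0,0.469,-0.993,0.114,0,0,0],
    [0,0.469,-0.993,0.114,0,0,0],
    [0,0.469,-0.993,0.114,0,0,0],
    [0,0.469,-0.993,0.114,0,0,0],
    [0,0.469,-0.993,0.114,0,0,0],
    [0,0,0,0,0,0,0],
  ],
)

```text
clock: 7.3
position: [0.4995, -0.3913, 0.151]
ee_rot: [0.221, -3.126, 0.004]
force: [-0.3, -0.6, -0.4]
width: 0.561
gripper_force: 15.0
```

```bash
python3 -c "
from cr import *
a=8.4
R=Ro.from_euler('z',np.radians(a))
C=np.array([.5102,-.4206,0])+R.apply([0,.035,.035])
plan(C,tool(np.radians(a),0),upw=.12)"
```

```text
t 7.3 p [ 0.4995 -0.3913  0.151 ] w 0.561 gf 15.0 F [-0.3 -0.6 -0.4]
turn [-0.02 -0.08 -0.06]
shift to hover [-0.25  0.18 -0.16] len 0.35 | approach [0.  0.  4.8] hover [ 0.505 -0.386  0.155]
```

Request:
carry_out(
  commands=[
    [0,-0.25,0.18,0.5,0,0,0],
    [0,0,0,1,0,0,0],
    [0,0,0,1,0,0,0],
    [0,0,0,1,0,0,0],
    [0,0,0,0.8,0,0,0],
    [0,0,0,0.3,0,0,0],
    [0,0,0,0,0,0,0],
  ],
)

```text
clock: 8.0
position: [0.5074, -0.379, 0.0347]
ee_rot: [0.233, -3.125, -0.003]
force: [0.3, -0.4, -0.6]
width: 0.559
gripper_force: 15.0
```

Request:
carry_out(
  commands=[
    [0.68,0,0,0,0,0,0],
    [0.68,0,0,0,0,0,0],
    [0.68,0,0,0,0,0,0],
    [0.68,0,0,-0.4,0,0,0],
    [0.68,0,0,-1,0,0,0],
    [0.68,0,0,-1,0,0,0],
    [0.68,0,0,-1,0,0,0],
    [0.68,0,0,-1,0,0,0],
  ],
)

```text
clock: 8.8
position: [0.508, -0.3811, 0.1483]
ee_rot: [0.23, -3.128, 0.001]
force: [0.1, -0.8, 0.4]
width: 0.677
gripper_force: 0.0
```

Request:
carry_out(
  commands=[
    [1,0,0,-1,0,0,0],
    [1,0,0,-1,0,0,0],
    [1,0,0,0,0,0,0],
  ],
)

```text
clock: 9.1
position: [0.51, -0.3823, 0.2011]
ee_rot: [-0.23, 3.133, -0.007]
force: [1.3, -0.1, 0.4]
width: 0.894
gripper_force: 0.0
```

```bash
python3 -c "
from cr import *
print(crate('t2'))
plan(deck(-.004,-.003,.005),tool(SY,.28))"
```

```text
(array([ 509.6, -418.1]), 7.8, array([199.1, 231.7]))
t 9.15 p [ 0.5092 -0.3817  0.1989] w 0.933 gf 0.0 F [-0.4 -0.2  0.6]
turn [-0.06  2.78  0.24]
shift to hover [-7.38 13.63 -1.21] len 15.54 | approach [0. 0. 4.] hover [ 0.652 -0.021  0.177]
```

Request:
carry_out(
  commands=[
    [1,0,0,0,-0.02,0.927,0.08],
    [1,0,0,0,-0.02,0.927,0.08],
    [1,0,0,0,-0.02,0.927,0.08],
    [1,-0.492,0.909,-0.081,0,0,0],
    [1,-0.492,0.909,-0.081,0,0,0],
    [1,-0.492,0.909,-0.081,0,0,0],
    [1,-0.492,0.909,-0.081,0,0,0],
    [1,-0.492,0.909,-0.081,0,0,0],
  ],
)

```text
clock: 9.95
position: [0.5555, -0.2594, 0.1882]
ee_rot: [0.175, -2.851, 0.02]
force: [0.1, 0.9, 0.2]
width: 1.0
gripper_force: 0.0
```

Request:
carry_out(
  commands=[
    [1,-0.492,0.909,-0.081,0,0,0],
    [1,-0.492,0.909,-0.081,0,0,0],
    [1,-0.492,0.909,-0.081,0,0,0],
    [1,-0.492,0.909,-0.081,0,0,0],
    [1,-0.492,0.909,-0.081,0,0,0],
  ],
)

```text
clock: 10.45
position: [0.603, -0.1392, 0.181]
ee_rot: [0.175, -2.851, 0.02]
force: [0.2, 0.1, -0.1]
width: 0.997
gripper_force: 0.0
```

Request:
carry_out(
  commands=[
    [1,-0.492,0.909,-0.081,0,0,0],
    [1,-0.492,0.909,-0.081,0,0,0],
    [1,-0.492,0.909,-0.081,0,0,0],
    [1,-0.492,0.909,-0.081,0,0,0],
    [1,-0.492,0.909,-0.081,0,0,0],
    [1,0,0,0,0,0,0],
  ],
)

```text
clock: 11.05
position: [0.651, -0.0145, 0.1732]
ee_rot: [0.184, -2.851, 0.017]
force: [-0.0, -0.5, 0.2]
width: 0.998
gripper_force: 0.0
```

```bash
python3 -c "
from cr import *
plan(deck(-.004,-.003,.005),tool(SY,.28))"
```

```text
t 11.05 p [ 0.651  -0.0145  0.1732] w 0.998 gf 0.0 F [-0.  -0.5  0.2]
turn [ 0.05 -0.05  0.07]
shift to hover [ 0.04 -0.26 -0.15] len 0.31 | approach [0. 0. 4.] hover [ 0.652 -0.021  0.177]
```

Request:
carry_out(
  commands=[
    [1,0,0,0.9,0,0,0],
    [1,0,0,1,0,0,0],
    [1,0,0,1,0,0,0],
    [1,0,0,0.5,0,0,0],
    [1,0,0,0,0,0,0],
    [1,0,0,0,0,0,0],
  ],
)

```text
clock: 11.65
position: [0.6276, -0.0228, 0.0935]
ee_rot: [0.175, -2.853, 0.021]
force: [0.6, 0.5, -0.5]
width: 1.003
gripper_force: 0.0
```

```bash
python3 -c "
from cr import *
plan(deck(-.004,-.003,.005),tool(SY,.28),0)"
```

```text
t 11.65 p [ 0.6276 -0.0228  0.0935] w 1.003 gf 0.0 F [ 0.6  0.5 -0.5]
turn [ 0.03 -0.04  0.01]
shift to hover [-0.02 -0.05  0.52] len 0.52 | approach [0. 0. 0.] hover [ 0.625 -0.024  0.081]
```

Settled accurately. I'll go down the last 0.5, grip and lift.

Request:
carry_out(
  commands=[
    [1,0,0,0.5,0,0,0],
    [0,0,0,0,0,0,0],
    [0,0,0,0,0,0,0],
    [0,0,0,0,0,0,0],
    [0,0,0,0,0,0,0],
    [0,0,0,0,0,0,0],
    [0,0,0,0,0,0,0],
    [0,0,0,0,0,0,0],
  ],
)

```text
clock: 12.45
position: [0.6239, -0.023, 0.0811]
ee_rot: [0.176, -2.853, 0.021]
force: [1.2, -0.5, 1.4]
width: 0.561
gripper_force: 15.0
```

Request:
carry_out(
  commands=[
    [0,0,0,-0.4,0,0,0],
    [0,0,0,-0.8,0,0,0],
    [0,0,0,-1,0,0,0],
    [0,0,0,-1,0,0,0],
    [0,0,0,-1,0,0,0],
    [0,0,0,-0.8,0,0,0],
    [0,0,0,0,0,0,0],
    [0,0,0,0,0,0,0],
  ],
)

```text
clock: 13.25
position: [0.6585, -0.0189, 0.2011]
ee_rot: [0.176, -2.853, 0.021]
force: [-0.1, 0.2, -1.5]
width: 0.563
gripper_force: 15.0
```

```bash
python3 -c "
from cr import *
c,a,s=crate();print(c,a,s)
R=Ro.from_euler('z',np.radians(a))
C=np.r_[c/1000,0]+R.apply([0,-.037,.05])
plan(C,tool(np.radians(a),0),upw=.11)"
```

```text
[ 510.4 -421. ] 8.3 [204.3 230.7]
t 13.3 p [ 0.6579 -0.019   0.2003] w 0.562 gf 15.0 F [-0.6  0.2 -0.6]
turn [ 0.06 -2.85 -0.22]
shift to hover [  8.16 -16.54   1.61] len 18.52 | approach [0.  0.  4.4] hover [ 0.516 -0.458  0.16 ]
```

Request:
carry_out(
  commands=[
    [0,0,0,0,0.02,-0.95,-0.073],
    [0,0,0,0,0.02,-0.95,-0.073],
    [0,0,0,0,0.02,-0.95,-0.073],
    [0,0.48,-0.973,0.095,0,0,0],
    [0,0.48,-0.973,0.095,0,0,0],
    [0,0.48,-0.973,0.095,0,0,0],
    [0,0.48,-0.973,0.095,0,0,0],
    [0,0.48,-0.973,0.095,0,0,0],
  ],
)

```text
clock: 14.1
position: [0.6151, -0.1488, 0.1877]
ee_rot: [0.227, -3.132, -0.001]
force: [0.4, 0.4, 0.7]
width: 0.559
gripper_force: 15.0
```

Request:
carry_out(
  commands=[
    [0,0.48,-0.973,0.095,0,0,0],
    [0,0.48,-0.973,0.095,0,0,0],
    [0,0.48,-0.973,0.095,0,0,0],
    [0,0.48,-0.973,0.095,0,0,0],
    [0,0.48,-0.973,0.095,0,0,0],
    [0,0.48,-0.973,0.095,0,0,0],
  ],
)

```text
clock: 14.7
position: [0.5651, -0.3034, 0.1733]
ee_rot: [0.227, -3.132, -0.002]
force: [-0.2, -0.4, -0.6]
width: 0.561
gripper_force: 15.0
```

Request:
carry_out(
  commands=[
    [0,0.48,-0.973,0.095,0,0,0],
    [0,0.48,-0.973,0.095,0,0,0],
    [0,0.48,-0.973,0.095,0,0,0],
    [0,0.48,-0.973,0.095,0,0,0],
    [0,0.48,-0.973,0.095,0,0,0],
    [0,0.48,-0.973,0.095,0,0,0],
    [0,0,0,0,0,0,0],
    [0,0,0,0,0,0,0],
  ],
)

```text
clock: 15.5
position: [0.5152, -0.4576, 0.1589]
ee_rot: [0.225, -3.133, -0.003]
force: [0.4, 0.1, -1.4]
width: 0.563
gripper_force: 15.0
```

Request:
carry_out(
  commands=[
    [0,0,0,0.6,0,0,0],
    [0,0,0,1,0,0,0],
    [0,0,0,1,0,0,0],
    [0,0,0,1,0,0,0],
    [0,0,0,0.8,0,0,0],
    [0,0,0,0,0,0,0],
    [0,0,0,0,0,0,0],
  ],
)

```text
clock: 16.2
position: [0.5168, -0.4563, 0.0497]
ee_rot: [-0.23, 3.133, 0.002]
force: [0.4, -1.0, -0.0]
width: 0.563
gripper_force: 15.0
```

Request:
carry_out(
  commands=[
    [0.68,0,0,0,0,0,0],
    [0.68,0,0,0,0,0,0],
    [0.68,0,0,0,0,0,0],
    [0.68,0,0,0,0,0,0],
    [0.68,0,0,-0.5,0,0,0],
    [0.68,0,0,-1,0,0,0],
    [0.68,0,0,-1,0,0,0],
    [0.68,0,0,-1,0,0,0],
  ],
)

```text
clock: 17.0
position: [0.5164, -0.4578, 0.1397]
ee_rot: [-0.227, 3.132, -0.0]
force: [0.9, 0.8, -0.0]
width: 0.683
gripper_force: 0.0
```

Request:
carry_out(
  commands=[
    [0.85,0,0,-1,0,0,0],
    [0.85,0,0,-1,0,0,0],
    [0.85,0,0,0,0,0,0],
    [0.85,0,0,0,0,0,0],
  ],
)

```text
clock: 17.4
position: [0.5166, -0.4579, 0.1891]
ee_rot: [-0.227, 3.131, -0.002]
force: [-0.9, 0.7, -0.6]
width: 0.849
gripper_force: 0.0
```

```bash
cat > fl.py <<'E'
from h import *
def things(save=None):
    d=grab("top",save);X=cloud(d);x,y,Z=X[...,0],X[...,1],X[...,2]
    hsv=cv2.cvtColor(d["pixels"],cv2.COLOR_RGB2HSV)
    m=(Z>.008)&(Z<.06)&(x>.3)&(x<.7)&(y>-.1)&(y<.55)
    for c,a,P in blobs(m,X,300):
        r=rect(P)
        if 40<r[2][0]<75 and 115<r[2][1]<175: print("obj px",c.round(),r,"z",np.nanpercentile(P[:,2],[50,90]).round(3))
E
python3 -c "
from fl import *
things('t3')
plan([.433,.178,.004],tool(np.radians(16)),.12)"
```

```text
obj px [186. 213.] (array([594. , 307.2]), -4.8, array([ 63.1, 151.7])) z [0.028 0.032]
obj px [142. 211.] (array([587.6, 439.6]), -4.2, array([ 52.8, 130.4])) z [0.025 0.03 ]
obj px [225. 267.] (array([433.6, 176.9]), 15.4, array([ 51.4, 130.4])) z [0.026 0.03 ]
obj px [274. 269.] (array([434.8,  35. ]), -19.7, array([ 51.5, 130. ])) z [0.026 0.031]
t 17.45 p [ 0.5161 -0.4575  0.1879] w 0.85 gf 0.0 F [0.  0.8 0.4]
turn [ 0.    0.01 -1.34]
shift to hover [-3.81 25.35  2.56] len 25.76 | approach [0.  0.  4.8] hover [0.433 0.178 0.124]
```

View pics/t3.png

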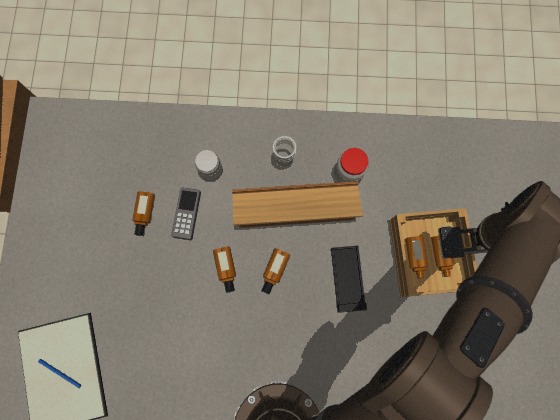

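Both empties are in the crate at (418,255) and (445,258), and the stand is clear. Sealed flasks are next.

```bash
python3 -c "
from fl import *
plan([.447,.0306,.004],tool(np.radians(-19.7)),.10)"
```

```text
t 17.45 p [ 0.5161 -0.4575  0.1879] w 0.85 gf 0.0 F [0.  0.8 0.4]
turn [0.   0.01 4.89]
shift to hover [ 9.18 17.45  3.36] len 20.0 | approach [0. 0. 4.] hover [0.447 0.031 0.104]
```

Request:
carry_out(
  commands=[
    [1,0,0,0,0,0,0.978],
    [1,0,0,0,0,0,0.978],
    [1,0,0,0,0,0,0.978],
    [1,0,0,0,0,0,0.978],
    [1,0,0,0,0,0,0.978],
    [1,0.51,0.969,0,0,0,0],
    [1,0.51,0.969,0,0,0,0],
    [1,0.51,0.969,0,0,0,0],
  ],
)

```text
clock: 18.25
position: [0.5039, -0.375, 0.1864]
ee_rot: [-0.538, -3.094, -0.002]
force: [1.0, 0.5, 0.3]
width: 1.002
gripper_force: 0.0
```

Request:
carry_out(
  commands=[
    [1,0.51,0.969,0,0,0,0],
    [1,0.51,0.969,0,0,0,0],
    [1,0.51,0.969,0,0,0,0],
    [1,0.51,0.969,0,0,0,0],
    [1,0.51,0.969,0,0,0,0],
    [1,0.51,0.969,0,0,0,0],
    [1,0.51,0.969,0,0,0,0],
    [1,0.51,0.969,0.36,0,0,0],
  ],
)

```text
clock: 19.05
position: [0.4739, -0.1584, 0.1787]
ee_rot: [0.538, 3.094, 0.001]
force: [0.2, -0.1, -0.5]
width: 1.003
gripper_force: 0.0
```

Request:
carry_out(
  commands=[
    [1,0.51,0.969,0.5,0,0,0],
    [1,0.51,0.969,0.5,0,0,0],
    [1,0.51,0.969,0.5,0,0,0],
    [1,0.51,0.969,0.5,0,0,0],
    [1,0.51,0.969,0.5,0,0,0],
    [1,0.51,0.969,0.5,0,0,0],
    [1,0.51,0.969,0.5,0,0,0],
  ],
)

```text
clock: 19.75
position: [0.4464, 0.0312, 0.0902]
ee_rot: [-0.538, -3.095, 0.0]
force: [0.2, -0.5, -0.2]
width: 1.0
gripper_force: 0.0
```

Request:
carry_out(
  commands=[
    [1,0,0,0.7,0,0,0],
    [1,0,0,0.8,0,0,0],
    [1,0,0,0,0,0,0],
    [1,0,0,0,0,0,0],
  ],
)

```text
clock: 20.15
position: [0.4468, 0.03, 0.0535]
ee_rot: [-0.538, -3.094, 0.001]
force: [-0.8, -0.2, 0.3]
width: 1.0
gripper_force: 0.0
```

```bash
python3 -c "
from fl import *
plan([.447,.0306,.004],tool(np.radians(-19.7)),.0)"
```

```text
t 20.15 p [0.4468 0.03   0.0535] w 1.0 gf 0.0 F [-0.8 -0.2  0.3]
turn [-0.01 -0.01 -0.  ]
shift to hover [-0.    0.03  1.98] len 1.98 | approach [0. 0. 0.] hover [0.447 0.031 0.004]
```

Request:
carry_out(
  commands=[
    [1,0,0,0.9,0,0,0],
    [1,0,0,0.7,0,0,0],
    [1,0,0,0.36,0,0,0],
    [1,0,0,0,0,0,0],
  ],
  squeeze=30,
)

```text
clock: 20.55
position: [0.4472, 0.0301, 0.0045]
ee_rot: [-0.538, -3.095, 0.0]
force: [-0.1, 0.0, -0.5]
width: 0.998
gripper_force: 0.0
```

Request:
carry_out(
  commands=[
    [0,0,0,0,0,0,0],
    [0,0,0,0,0,0,0],
    [0,0,0,0,0,0,0],
    [0,0,0,0,0,0,0],
    [0,0,0,0,0,0,0],
    [0,0,0,0,0,0,0],
    [0,0,0,0,0,0,0],
  ],
)

```text
clock: 21.25
position: [0.4476, 0.0304, 0.0049]
ee_rot: [0.537, 3.094, 0.001]
force: [0.0, -0.1, 4.8]
width: 0.557
gripper_force: 30.0
```

Request:
carry_out(
  commands=[
    [0,0,0,-0.4,0,0,0],
    [0,0,0,-0.8,0,0,0],
    [0,0,0,-1,0,0,0],
    [0,0,0,-1,0,0,0],
    [0,0,0,-1,0,0,0],
    [0,0,0,-1,0,0,0],
    [0,0,0,-0.8,0,0,0],
    [0,0,0,0,0,0,0],
  ],
)

```text
clock: 22.05
position: [0.4487, 0.0304, 0.1575]
ee_rot: [0.537, 3.09, 0.003]
force: [0.1, 0.5, -1.6]
width: 0.558
gripper_force: 30.0
```

```bash
python3 -c "
from fl import *
plan(deck(-.004,-.045,.006),tool(SY,.28),.09)"
```

```text
t 22.05 p [0.4487 0.0304 0.1575] w 0.558 gf 30.0 F [ 0.1  0.5 -1.6]
turn [ 0.67  2.8  -4.63]
shift to hover [-7.3  -4.71 -2.55] len 9.05 | approach [-0.  -0.   3.6] hover [ 0.655 -0.063  0.168]
```

Request:
carry_out(
  commands=[
    [0,0,0,0,0.134,0.56,-0.926],
    [0,0,0,0,0.134,0.56,-0.926],
    [0,0,0,0,0.134,0.56,-0.926],
    [0,0,0,0,0.134,0.56,-0.926],
    [0,0,0,0,0.134,0.56,-0.926],
    [0,-0.912,-0.589,-0.319,0,0,0],
    [0,-0.912,-0.589,-0.319,0,0,0],
    [0,-0.912,-0.589,-0.319,0,0,0],
  ],
)

```text
clock: 22.85
position: [0.5249, -0.0052, 0.1577]
ee_rot: [0.175, -2.851, 0.026]
force: [0.1, -0.0, -2.3]
width: 0.554
gripper_force: 30.0
```

Request:
carry_out(
  commands=[
    [0,-0.912,-0.589,-0.319,0,0,0],
    [0,-0.912,-0.589,-0.319,0,0,0],
    [0,-0.912,-0.589,-0.319,0,0,0],
    [0,-0.912,-0.589,-0.319,0,0,0],
    [0,-0.912,-0.589,-0.319,0,0,0],
    [0,0,0,0,0,0,0],
    [0,0,0,0,0,0,0],
  ],
)

```text
clock: 23.55
position: [0.6527, -0.0633, 0.1634]
ee_rot: [0.174, -2.85, 0.025]
force: [-0.5, 1.3, -2.9]
width: 0.558
gripper_force: 30.0
```

Request:
carry_out(
  commands=[
    [0,0,0,0.7,0,0,0],
    [0,0,0,1,0,0,0],
    [0,0,0,0.8,0,0,0],
    [0,0,0,0,0,0,0],
    [0,0,0,0,0,0,0],
  ],
)

```text
clock: 24.05
position: [0.6354, -0.0647, 0.1053]
ee_rot: [0.175, -2.851, 0.025]
force: [0.4, -0.3, -0.9]
width: 0.56
gripper_force: 30.0
```

```bash
python3 -c "
from fl import *
plan(deck(-.004,-.045,.006),tool(SY,.28),.0)
grab('scene','s4')
import cv2
a=cv2.imread('pics/s4.png')[120:320,180:440];cv2.imwrite('pics/s4c.png',cv2.resize(a,None,fx=3,fy=3))"
```

```text
t 24.05 p [ 0.6354 -0.0647  0.1053] w 0.56 gf 30.0 F [ 0.4 -0.3 -0.9]
turn [-0.   -0.05  0.01]
shift to hover [-0.04 -0.03  0.96] len 0.96 | approach [0. 0. 0.] hover [ 0.63  -0.066  0.082]
```

View pics/s4c.png

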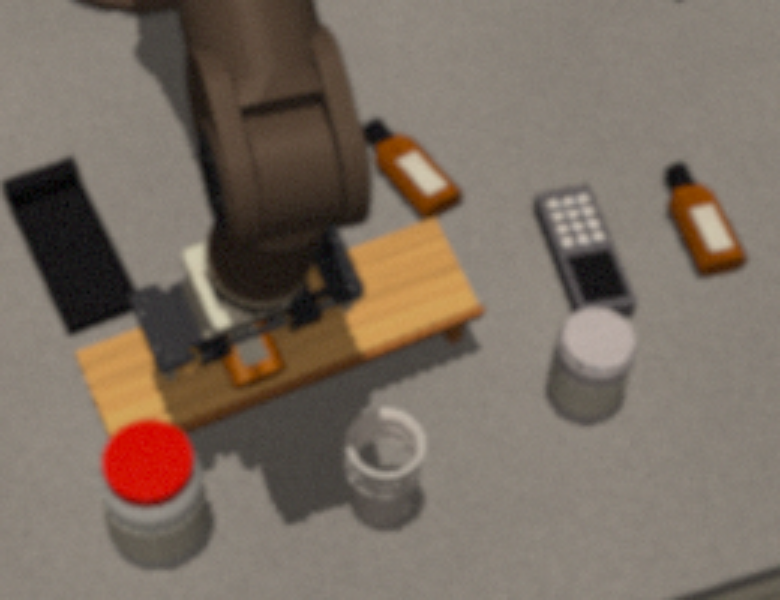

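The held flask (255,360 in the crop) is just above the deck, clear of the jar. I'll lower it, nudge it to the lip and release.

Request:
carry_out(
  commands=[
    [0,-0.04,0,0.6,0,0,0],
    [0,0,0,0.36,0,0,0],
    [0,0,0,0,0,0,0],
    [0,-0.06,0,0,0,0,0],
    [0,-0.06,0,0,0,0,0],
    [0,0,0,0,0,0,0],
  ],
)

```text
clock: 24.7
position: [0.6325, -0.0657, 0.0812]
ee_rot: [0.174, -2.851, 0.026]
force: [-4.6, -1.0, 2.0]
width: 0.557
gripper_force: 30.0
```

Request:
carry_out(
  commands=[
    [0.68,0,0,0,0,0,0],
    [0.68,0,0,0,0,0,0],
    [0.68,0,0,0,0,0,0],
    [0.68,0,0,-0.5,0,0,0],
    [0.68,0,0,-1,0,0,0],
    [0.68,0,0,-1,0,0,0],
    [0.68,0,0,-1,0,0,0],
    [0.68,0,0,-1,0,0,0],
  ],
)

```text
clock: 25.5
position: [0.665, -0.0617, 0.1909]
ee_rot: [0.175, -2.854, 0.026]
force: [0.8, -0.2, -0.1]
width: 0.679
gripper_force: 0.0
```

Request:
carry_out(
  commands=[
    [1,0,0,-1,0,0,0],
    [1,0,0,0,0,0,0],
    [1,0,0,0,0,0,0],
  ],
)

```text
clock: 25.8
position: [0.6719, -0.0608, 0.2137]
ee_rot: [0.175, -2.854, 0.026]
force: [-0.9, 0.3, -0.7]
width: 0.896
gripper_force: 0.0
```

```bash
python3 -c "
from fl import *
things('t5')
plan([.4461,.1804,.004],tool(np.radians(15.4)),.10)"
```

```text
obj px [186. 213.] (array([594.5, 307.6]), -5.5, array([ 62.3, 152.9])) z [0.028 0.032]
obj px [142. 211.] (array([587.2, 439.5]), -2.8, array([ 52.5, 130. ])) z [0.025 0.029]
obj px [225. 267.] (array([433.3, 176.7]), 16.0, array([ 51.2, 129.9])) z [0.026 0.03 ]
t 25.85 p [ 0.6712 -0.0609  0.2127] w 0.93 gf 0.0 F [-0.3 -0.4 -0.7]
turn [ 0.21 -2.84 -1.46]
shift to hover [ 6.12 11.69  4.35] len 13.9 | approach [0. 0. 4.] hover [0.446 0.18  0.104]
```

Request:
carry_out(
  commands=[
    [1,0,0,0,0.07,-0.947,-0.487],
    [1,0,0,0,0.07,-0.947,-0.487],
    [1,0,0,0,0.07,-0.947,-0.487],
    [1,0.51,0.974,0,0,0,0],
    [1,0.51,0.974,0,0,0,0],
    [1,0.51,0.974,0,0,0,0],
    [1,0.51,0.974,0,0,0,0],
    [1,0.51,0.974,0,0,0,0],
  ],
)

```text
clock: 26.65
position: [0.5757, 0.0401, 0.2118]
ee_rot: [0.421, -3.112, 0.001]
force: [0.9, -0.5, 0.7]
width: 1.0
gripper_force: 0.0
```

Request:
carry_out(
  commands=[
    [1,0.51,0.974,0,0,0,0],
    [1,0.51,0.974,0.5,0,0,0],
    [1,0.51,0.974,0.5,0,0,0],
    [1,0.51,0.974,0.5,0,0,0],
    [1,0.51,0.974,0.5,0,0,0],
    [1,0.51,0.974,0.5,0,0,0],
    [1,0.51,0.974,0.5,0,0,0],
  ],
)

```text
clock: 27.35
position: [0.4444, 0.1803, 0.1365]
ee_rot: [0.422, -3.112, 0.001]
force: [-0.1, -0.6, -0.0]
width: 1.004
gripper_force: 0.0
```

Request:
carry_out(
  commands=[
    [1,0,0,1,0,0,0],
    [1,0,0,1,0,0,0],
    [1,0,0,1,0,0,0],
    [1,0,0,0.5,0,0,0],
    [1,0,0,0,0,0,0],
    [1,0,0,0,0,0,0],
  ],
)

```text
clock: 27.95
position: [0.4457, 0.1797, 0.05]
ee_rot: [0.422, -3.112, 0.001]
force: [-0.6, -0.1, 0.1]
width: 0.998
gripper_force: 0.0
```

```bash
python3 -c "
from fl import *
plan([.446,.1804,.004],tool(np.radians(15.6)),.0)"
```

```text
t 27.95 p [0.4457 0.1797 0.05  ] w 0.998 gf 0.0 F [-0.6 -0.1  0.1]
turn [-0.01 -0.01 -0.03]
shift to hover [-0.02  0.02  1.84] len 1.84 | approach [0. 0. 0.] hover [0.446 0.18  0.004]
```

Request:
carry_out(
  commands=[
    [1,0,0,0.9,0,0,0],
    [1,0,0,0.6,0,0,0],
    [1,0,0,0.34,0,0,0],
    [1,0,0,0,0,0,0],
  ],
  squeeze=30,
)

```text
clock: 28.35
position: [0.4458, 0.1798, 0.0039]
ee_rot: [0.422, -3.113, 0.001]
force: [0.6, -0.1, 0.4]
width: 0.999
gripper_force: 0.0
```

Request:
carry_out(
  commands=[
    [0,0,0,0,0,0,0],
    [0,0,0,0,0,0,0],
    [0,0,0,0,0,0,0],
    [0,0,0,0,0,0,0],
    [0,0,0,0,0,0,0],
    [0,0,0,0,0,0,0],
    [0,0,0,0,0,0,0],
  ],
)

```text
clock: 29.05
position: [0.4462, 0.1801, 0.0042]
ee_rot: [-0.422, 3.113, -0.0]
force: [-0.3, -0.7, 3.3]
width: 0.559
gripper_force: 30.0
```

Request:
carry_out(
  commands=[
    [0,0,0,-0.4,0,0,0],
    [0,0,0,-0.8,0,0,0],
    [0,0,0,-1,0,0,0],
    [0,0,0,-1,0,0,0],
    [0,0,0,-1,0,0,0],
    [0,0,0,-1,0,0,0],
    [0,0,0,-0.8,0,0,0],
    [0,0,0,0,0,0,0],
  ],
)

```text
clock: 29.85
position: [0.4473, 0.1806, 0.1569]
ee_rot: [-0.421, 3.109, 0.002]
force: [-0.6, 0.5, -0.9]
width: 0.561
gripper_force: 30.0
```

```bash
python3 -c "
from fl import *
plan(deck(-.004,.045,.006),tool(SY,.28),.09)"
```

```text
t 29.85 p [0.4473 0.1806 0.1569] w 0.561 gf 30.0 F [-0.6  0.5 -0.9]
turn [-0.2   2.84  1.46]
shift to hover [-6.64 -7.08 -2.39] len 10.0 | approach [-0.  -0.   3.6] hover [0.644 0.026 0.168]
```

Request:
carry_out(
  commands=[
    [0,0,0,0,-0.067,0.947,0.487],
    [0,0,0,0,-0.067,0.947,0.487],
    [0,0,0,0,-0.067,0.947,0.487],
    [0,-0.83,-0.885,-0.299,0,0,0],
    [0,-0.83,-0.885,-0.299,0,0,0],
    [0,-0.83,-0.885,-0.299,0,0,0],
    [0,-0.83,-0.885,-0.299,0,0,0],
    [0,-0.83,-0.885,-0.299,0,0,0],
  ],
)

```text
clock: 30.65
position: [0.5691, 0.0826, 0.1601]
ee_rot: [0.174, -2.851, 0.027]
force: [0.7, 0.6, -1.6]
width: 0.555
gripper_force: 30.0
```

Request:
carry_out(
  commands=[
    [0,-0.83,-0.885,-0.299,0,0,0],
    [0,-0.83,-0.885,-0.299,0,0,0],
    [0,-0.83,-0.885,-0.299,0,0,0],
    [0,0,0,0,0,0,0],
    [0,0,0,0,0,0,0],
  ],
)

```text
clock: 31.15
position: [0.6421, 0.0252, 0.1638]
ee_rot: [0.172, -2.851, 0.027]
force: [0.2, 0.6, -1.2]
width: 0.561
gripper_force: 30.0
```

Request:
carry_out(
  commands=[
    [0,0,0,0.7,0,0,0],
    [0,0,0,1,0,0,0],
    [0,0,0,0.8,0,0,0],
    [0,0,0,0,0,0,0],
    [0,0,0,0,0,0,0],
  ],
)

```text
clock: 31.65
position: [0.6246, 0.0245, 0.1054]
ee_rot: [0.176, -2.851, 0.026]
force: [0.6, 0.2, -1.0]
width: 0.558
gripper_force: 30.0
```

```bash
python3 -c "
from fl import *
plan(deck(-.004,.045,.006),tool(SY,.28),.0)"
```

```text
t 31.65 p [0.6246 0.0245 0.1054] w 0.558 gf 30.0 F [ 0.6  0.2 -1. ]
turn [-0.01 -0.05  0.01]
shift to hover [-0.04 -0.02  0.97] len 0.97 | approach [0. 0. 0.] hover [0.619 0.023 0.082]
```

Request:
carry_out(
  commands=[
    [0,-0.04,0,0.6,0,0,0],
    [0,0,0,0.36,0,0,0],
    [0,0,0,0,0,0,0],
    [0,-0.06,0,0,0,0,0],
    [0,-0.06,0,0,0,0,0],
    [0,0,0,0,0,0,0],
  ],
)

```text
clock: 32.25
position: [0.6211, 0.0233, 0.0816]
ee_rot: [0.174, -2.85, 0.027]
force: [-7.1, 0.0, 2.3]
width: 0.559
gripper_force: 30.0
```

Request:
carry_out(
  commands=[
    [0.68,0,0,0,0,0,0],
    [0.68,0,0,0,0,0,0],
    [0.68,0,0,0,0,0,0],
    [0.68,0,0,-0.5,0,0,0],
    [0.68,0,0,-1,0,0,0],
    [0.68,0,0,-1,0,0,0],
    [0.68,0,0,-1,0,0,0],
    [0.68,0,0,-1,0,0,0],
  ],
)

```text
clock: 33.05
position: [0.6542, 0.0273, 0.1912]
ee_rot: [0.174, -2.854, 0.027]
force: [-0.4, -0.5, 0.1]
width: 0.679
gripper_force: 0.0
```

Request:
carry_out(
  commands=[
    [1,0,0,-1,0,0,0],
    [1,0,0,0,0,0,0],
    [1,0,0,0,0,0,0],
  ],
)

```text
clock: 33.35
position: [0.6611, 0.0282, 0.214]
ee_rot: [0.175, -2.854, 0.027]
force: [-0.3, 0.3, -0.3]
width: 0.896
gripper_force: 0.0
```

```bash
python3 -c "
from fl import *
things('t6')
plan([.6006,.4388,.004],tool(np.radians(-3.8)),.10)"
```

```text
obj px [186. 213.] (array([596.5, 310. ]), -5.4, array([ 67.1, 156.9])) z [0.028 0.032]
obj px [142. 211.] (array([587.3, 438. ]), -0.8, array([ 54.8, 131.1])) z [0.025 0.03 ]
t 33.4 p [0.6604 0.0282 0.213 ] w 0.933 gf 0.0 F [-0.3  0.5 -0.5]
turn [-0.28 -2.83  1.87]
shift to hover [ 3.47 16.23  4.36] len 17.16 | approach [0. 0. 4.] hover [0.601 0.439 0.104]
```

```bash
python3 -c "
from h import *
for k in range(2):
    d=grab('top');X=cloud(d);x,y,Z=X[...,0],X[...,1],X[...,2]
    # ray onto mid plane z=.02 using image mask
    m=(Z>.010)&(Z<.05)&(x>.48)&(x<.68)&(y>.37)&(y<.52)
    c,a,P=max(blobs(m,X,300),key=lambda t:t[1]);P=P[:,:2];e,v=np.linalg.eigh(np.cov(P.T));v=v[:,1]*np.sign(v[0,1])
    V=d['pixels'].max(-1);cap=m&(V<45);body=m&(V>=60)
    cc=np.median(X[cap],0);bb=np.median(X[body],0);q=bb-cc
    print(np.degrees(np.arctan2(v[1],v[0])),cap.sum(),cc.round(3),bb.round(3),np.degrees(np.arctan2(q[1],q[0])))
"
```

```text
-3.7334959609470224 72 [0.536 0.438 0.025] [0.601 0.435 0.026] -2.522969238528346
-3.9008805351436107 73 [0.537 0.438 0.024] [0.603 0.435 0.026] -2.3108233086267846
```

Request:
carry_out(
  commands=[
    [1,0,0,0,-0.093,-0.943,0.61],
    [1,0,0,0,-0.093,-0.943,0.61],
    [1,0,0,0,-0.093,-0.943,0.61],
    [1,0.204,0.95,0,0,0,0],
    [1,0.204,0.95,0,0,0,0],
    [1,0.204,0.95,0,0,0,0],
    [1,0.204,0.95,0,0,0,0],
    [1,0.204,0.95,0,0,0,0],
  ],
)

```text
clock: 34.3
position: [0.6415, 0.149, 0.2123]
ee_rot: [-0.098, -3.138, 0.0]
force: [0.2, 0.9, -0.2]
width: 0.997
gripper_force: 0.0
```

Request:
carry_out(
  commands=[
    [1,0.204,0.95,0,0,0,0],
    [1,0.204,0.95,0,0,0,0],
    [1,0.204,0.95,0,0,0,0],
    [1,0.204,0.95,0,0,0,0],
    [1,0.204,0.95,0,0,0,0],
    [1,0.204,0.95,0.5,0,0,0],
  ],
)

```text
clock: 34.9
position: [0.6209, 0.2935, 0.2014]
ee_rot: [0.098, 3.139, 0.002]
force: [0.1, 0.3, 0.9]
width: 1.0
gripper_force: 0.0
```

Request:
carry_out(
  commands=[
    [1,0.204,0.95,0.5,0,0,0],
    [1,0.204,0.95,0.5,0,0,0],
    [1,0.204,0.95,0.5,0,0,0],
    [1,0.204,0.95,0.5,0,0,0],
    [1,0.204,0.95,0.5,0,0,0],
    [1,0.204,0.95,0.5,0,0,0],
  ],
)

```text
clock: 35.5
position: [0.5984, 0.4376, 0.1244]
ee_rot: [-0.098, -3.139, 0.0]
force: [-0.0, 0.4, 0.1]
width: 1.0
gripper_force: 0.0
```

Request:
carry_out(
  commands=[
    [1,0,0,1,0,0,0],
    [1,0,0,1,0,0,0],
    [1,0,0,0.8,0,0,0],
    [1,0,0,0,0,0,0],
    [1,0,0,0,0,0,0],
  ],
)

```text
clock: 36.0
position: [0.5988, 0.4369, 0.0555]
ee_rot: [-0.097, -3.139, 0.0]
force: [1.1, -0.1, 0.8]
width: 0.996
gripper_force: 0.0
```

```bash
python3 -c "
from fl import *
plan([.600,.437,.004],tool(np.radians(-3.5)),.0)"
```

```text
t 36.0 p [0.5988 0.4369 0.0555] w 0.996 gf 0.0 F [ 1.1 -0.1  0.8]
turn [-0.   -0.01 -0.01]
shift to hover [-0.05  0.01  2.06] len 2.06 | approach [0. 0. 0.] hover [0.6   0.437 0.004]
```

Request:
carry_out(
  commands=[
    [1,-0.05,0,0.9,0,0,0],
    [1,0,0,0.8,0,0,0],
    [1,0,0,0.36,0,0,0],
    [1,0,0,0,0,0,0],
  ],
  squeeze=30,
)

```text
clock: 36.4
position: [0.5999, 0.4364, 0.0039]
ee_rot: [-0.097, -3.139, 0.0]
force: [-0.2, 0.5, 0.4]
width: 1.005
gripper_force: 0.0
```

Request:
carry_out(
  commands=[
    [0,0,0,0,0,0,0],
    [0,0,0,0,0,0,0],
    [0,0,0,0,0,0,0],
    [0,0,0,0,0,0,0],
    [0,0,0,0,0,0,0],
    [0,0,0,0,0,0,0],
    [0,0,0,0,0,0,0],
  ],
)

```text
clock: 37.1
position: [0.6003, 0.4371, 0.0046]
ee_rot: [-0.097, -3.14, -0.002]
force: [-0.8, 0.8, 2.5]
width: 0.556
gripper_force: 30.0
```

Request:
carry_out(
  commands=[
    [0,0,0,-0.4,0,0,0],
    [0,0,0,-0.8,0,0,0],
    [0,0,0,-1,0,0,0],
    [0,0,0,-1,0,0,0],
    [0,0,0,-1,0,0,0],
    [0,0,0,-1,0,0,0],
    [0,0,0,-0.8,0,0,0],
    [0,0,0,0,0,0,0],
  ],
)

```text
clock: 37.9
position: [0.6017, 0.4372, 0.158]
ee_rot: [0.098, 3.136, 0.006]
force: [-0.2, -0.8, -1.5]
width: 0.553
gripper_force: 30.0
```

```bash
python3 -c "
from fl import *
plan(deck(-.004,.135,.006),tool(SY,.28),.09)"
```

```text
t 37.9 p [0.6017 0.4372 0.158 ] w 0.553 gf 30.0 F [-0.2 -0.8 -1.5]
turn [ 0.29  2.83 -1.83]
shift to hover [  0.44 -12.91  -0.31] len 12.93 | approach [-0.   0.   3.6] hover [0.633 0.116 0.168]
```

Request:
carry_out(
  commands=[
    [0,0,0,0,0.097,0.943,-0.61],
    [0,0,0,0,0.097,0.943,-0.61],
    [0,0,0,0,0.097,0.943,-0.61],
    [0,0.034,-0.993,-0.024,0,0,0],
    [0,0.034,-0.993,-0.024,0,0,0],
    [0,0.034,-0.993,-0.024,0,0,0],
    [0,0.034,-0.993,-0.024,0,0,0],
    [0,0.034,-0.993,-0.024,0,0,0],
  ],
)

```text
clock: 38.7
position: [0.6117, 0.3112, 0.1571]
ee_rot: [0.174, -2.851, 0.03]
force: [0.1, 0.8, -2.2]
width: 0.555
gripper_force: 30.0
```

Request:
carry_out(
  commands=[
    [0,0.034,-0.993,-0.024,0,0,0],
    [0,0.034,-0.993,-0.024,0,0,0],
    [0,0.034,-0.993,-0.024,0,0,0],
    [0,0.034,-0.993,-0.024,0,0,0],
  ],
)

```text
clock: 39.1
position: [0.6218, 0.212, 0.162]
ee_rot: [0.174, -2.852, 0.029]
force: [0.6, 1.0, -1.4]
width: 0.556
gripper_force: 30.0
```

Request:
carry_out(
  commands=[
    [0,0.034,-0.993,-0.024,0,0,0],
    [0,0.034,-0.993,-0.024,0,0,0],
    [0,0.034,-0.993,-0.024,0,0,0],
    [0,0.034,-0.993,-0.024,0,0,0],
    [0,0,0,0,0,0,0],
    [0,0,0,0,0,0,0],
  ],
)

```text
clock: 39.7
position: [0.6313, 0.1139, 0.1656]
ee_rot: [0.172, -2.853, 0.028]
force: [-0.9, 0.4, -1.9]
width: 0.557
gripper_force: 30.0
```

Request:
carry_out(
  commands=[
    [0,0,0,0.7,0,0,0],
    [0,0,0,1,0,0,0],
    [0,0,0,0.8,0,0,0],
    [0,0,0,0,0,0,0],
    [0,0,0,0,0,0,0],
  ],
)

```text
clock: 40.2
position: [0.6139, 0.1137, 0.1059]
ee_rot: [0.176, -2.852, 0.028]
force: [0.0, -0.3, -1.1]
width: 0.556
gripper_force: 30.0
```

```bash
python3 -c "
from fl import *
plan(deck(-.004,.135,.006),tool(SY,.28),.0)"
```

```text
t 40.2 p [0.6139 0.1137 0.1059] w 0.556 gf 30.0 F [ 0.  -0.3 -1.1]
turn [-0.02 -0.05  0.01]
shift to hover [-0.03 -0.02  0.99] len 0.99 | approach [0. 0. 0.] hover [0.608 0.113 0.082]
```

Request:
carry_out(
  commands=[
    [0,-0.03,0,0.6,0,0,0],
    [0,0,0,0.38,0,0,0],
    [0,0,0,0,0,0,0],
    [0,-0.06,0,0,0,0,0],
    [0,-0.06,0,0,0,0,0],
    [0,0,0,0,0,0,0],
  ],
)

```text
clock: 40.8
position: [0.6097, 0.1125, 0.0816]
ee_rot: [0.174, -2.85, 0.028]
force: [-5.6, -0.5, 2.6]
width: 0.56
gripper_force: 30.0
```

Request:
carry_out(
  commands=[
    [0.68,0,0,0,0,0,0],
    [0.68,0,0,0,0,0,0],
    [0.68,0,0,0,0,0,0],
    [0.68,0,0,-0.5,0,0,0],
    [0.68,0,0,-1,0,0,0],
    [0.68,0,0,-1,0,0,0],
    [0.68,0,0,-1,0,0,0],
    [0.68,0,0,-1,0,0,0],
  ],
)

```text
clock: 41.6
position: [0.6427, 0.1166, 0.1912]
ee_rot: [0.175, -2.854, 0.028]
force: [0.7, 0.3, -0.9]
width: 0.683
gripper_force: 0.0
```

Request:
carry_out(
  commands=[
    [1,0.2,0,-1,0,0,0],
    [1,1,0,0,0,0,0],
    [1,1,0,0,0,0,0],
    [1,1,0,0,0,0,0],
    [1,1,0,0,0,0,0],
    [1,0,0,0,0,0,0],
    [1,0,0,0,0,0,0],
  ],
)

```text
clock: 42.3
position: [0.5495, 0.1052, 0.2437]
ee_rot: [0.175, -2.855, 0.028]
force: [0.4, 0.4, -0.9]
width: 0.999
gripper_force: 0.0
```

```bash
cat > m2.py <<'E'
from h import *
d=grab("top","t7");X=cloud(d);x,y,Z=X[...,0],X[...,1],X[...,2]
V=d["pixels"].max(-1).astype(int);hsv=cv2.cvtColor(d["pixels"],cv2.COLOR_RGB2HSV)
m=(Z>.018)&(Z<.045)&(x>.48)&(x<.7)&(y>.2)&(y<.4)&(V>0)
c,a,P=max(blobs(m,X,300),key=lambda t:t[1]);r=rect(P);print("terminal",c.round(),a,r,"z",np.nanmedian(P[:,2]))
q=P[:,:2];e,v=np.linalg.eigh(np.cov(q.T));v=v[:,1]*np.sign(v[0,1]);print(" pca",q.mean(0).round(4),np.degrees(np.arctan2(v[1],v[0])).round(2))
m=(Z>.004)&(Z<.05)&(x>.3)&(x<.54)&(y<-.12)&(y>-.25)&(V<75)
c,a,P=max(blobs(m,X,300),key=lambda t:t[1]);print("dock",c.round(),a,rect(P))
q=P[:,:2];e,v=np.linalg.eigh(np.cov(q.T));v=v[:,1]*np.sign(v[0,1]);print(" pca",q.mean(0).round(4),np.degrees(np.arctan2(v[1],v[0])).round(2))
g=(P-[.42,-.186,0])@Ro.from_euler('z',np.arctan2(v[1],v[0])).as_matrix()
for lo in np.arange(-100,101,10):
    b=(g[:,0]*1000>=lo)&(g[:,0]*1000<lo+10)
    if b.any(): print(lo,b.sum(),"z",(1000*np.nanmedian(g[b,2])).round(),"y",(1000*np.percentile(g[b,1],[2,98])).round())
E
python3 m2.py
```

```text
terminal [189. 204.] 1004 (array([624.2, 298.4]), -6.0, array([ 62.3, 152.4])) z 0.027613411586870282
 pca [0.6221 0.2973] -5.4
dock [348. 279.] 1676 (array([ 427. , -182.9]), 7.8, array([ 80.2, 187.5]))
 pca [ 0.4251 -0.1833] 7.3
-90 65 z 34.0 y [-37.  40.]
-80 105 z 34.0 y [-35.  41.]
-70 97 z 28.0 y [-35.  41.]
-60 88 z 9.0 y [-35.  40.]
-50 85 z 9.0 y [-36.  41.]
-40 92 z 10.0 y [-37.  41.]
-30 84 z 8.0 y [-35.  40.]
-20 92 z 9.0 y [-36.  41.]
-10 88 z 10.0 y [-36.  41.]
0 86 z 9.0 y [-36.  41.]
10 90 z 10.0 y [-37.  42.]
20 85 z 9.0 y [-35.  41.]
30 88 z 9.0 y [-36.  41.]
40 85 z 9.0 y [-34.  42.]
50 89 z 9.0 y [-35.  41.]
60 87 z 9.0 y [-35.  42.]
70 85 z 10.0 y [-35.  42.]
80 89 z 9.0 y [-36.  41.]
90 89 z 12.0 y [-33.  42.]
100 7 z 13.0 y [-29.  24.]
```

```bash
python3 - <<'E'
import cv2
a=cv2.imread('pics/t7.png');c=a[150:320,120:380];cv2.imwrite('pics/t7c.png',cv2.resize(c,None,fx=3,fy=3,interpolation=2))
E
```

```text
(no output)
```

View pics/t7c.png

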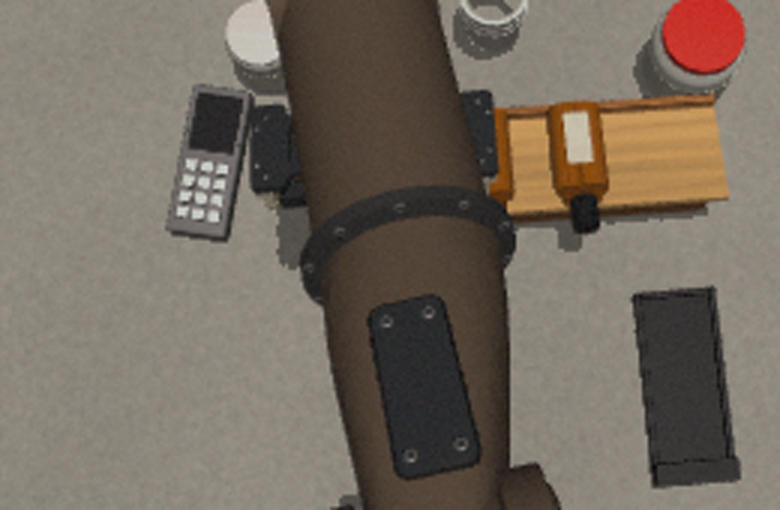

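The terminal was knocked from (0.594,0.308) to about (0.624,0.298) and is now at (210,165) in the crop. I'll re-measure it, averaging several pictures.

```bash
python3 -c "
from h import *
T=[];D=[]
for k in range(5):
    d=grab('top');X=cloud(d);x,y,Z=X[...,0],X[...,1],X[...,2];V=d['pixels'].max(-1)
    m=(Z>.018)&(Z<.045)&(x>.48)&(x<.75)&(y>.2)&(y<.4)
    c,a,P=max(blobs(m,X,300),key=lambda t:t[1]);r=rect(P);T.append([*r[0],r[1],*r[2]])
    m=(Z>.004)&(Z<.05)&(x>.3)&(x<.54)&(y<-.12)&(y>-.25)&(V<75)
    c,a,P=max(blobs(m,X,300),key=lambda t:t[1]);r=rect(P);D.append([*r[0],r[1],*r[2]])
print(np.median(T,0),np.std(T,0).round(1));print(np.median(D,0),np.std(D,0).round(1))
plan([.620,.2985,.013],tool(np.radians(-5.5)),.1)
"
```

```text
[624.6 298.2  -5.5  61.6 152.8] [0.4 0.1 0.2 0.3 0.7]
[ 426.7 -182.7    8.    80.8  187.2] [0.2 0.1 0.1 0.2 0.5]
t 42.6 p [0.5493 0.1052 0.2419] w 1.001 gf 0.0 F [ 0.3 -0.  -0.4]
turn [-0.34 -2.84  2.17]
shift to hover [-2.07  7.97  5.16] len 9.72 | approach [0. 0. 4.] hover [0.62  0.298 0.113]
```

Request:
carry_out(
  commands=[
    [1,0,0,0,-0.113,-0.947,0.723],
    [1,0,0,0,-0.113,-0.947,0.723],
    [1,0,0,0,-0.113,-0.947,0.723],
    [1,-0.26,0.996,0,0,0,0],
    [1,-0.26,0.996,0,0,0,0],
    [1,-0.26,0.996,0,0,0,0],
    [1,-0.26,0.996,0,0,0,0],
    [1,-0.26,0.996,0,0,0,0],
  ],
)

```text
clock: 43.4
position: [0.5937, 0.227, 0.2422]
ee_rot: [0.151, 3.137, 0.0]
force: [0.1, 1.0, -0.3]
width: 1.0
gripper_force: 0.0
```

Request:
carry_out(
  commands=[
    [1,-0.26,0.996,0,0,0,0],
    [1,-0.26,0.996,0,0,0,0],
    [1,-0.26,0.996,0,0,0,0],
    [1,0,0,1,0,0,0],
    [1,0,0,1,0,0,0],
    [1,0,0,1,0,0,0],
    [1,0,0,1,0,0,0],
    [1,0,0,1,0,0,0],
  ],
)

```text
clock: 44.2
position: [0.62, 0.2985, 0.1161]
ee_rot: [0.151, 3.137, 0.0]
force: [-0.1, -1.3, -0.5]
width: 1.006
gripper_force: 0.0
```

Request:
carry_out(
  commands=[
    [1,0,0,1,0,0,0],
    [1,0,0,0.7,0,0,0],
    [1,0,0,0,0,0,0],
    [1,0,0,0,0,0,0],
  ],
)

```text
clock: 44.6
position: [0.6201, 0.2986, 0.075]
ee_rot: [0.151, 3.137, 0.0]
force: [0.3, -0.4, 1.2]
width: 0.998
gripper_force: 0.0
```

```bash
python3 -c "
from fl import *
plan([.6205,.2985,.013],tool(np.radians(-5.5)),.0)"
```

```text
t 44.6 p [0.6201 0.2986 0.075 ] w 0.998 gf 0.0 F [ 0.3 -0.4  1.2]
turn [ 0.    0.01 -0.  ]
shift to hover [-0.02 -0.    2.48] len 2.48 | approach [0. 0. 0.] hover [0.62  0.298 0.013]
```

Request:
carry_out(
  commands=[
    [1,0,0,1,0,0,0],
    [1,0,0,0.9,0,0,0],
    [1,0,0,0.58,0,0,0],
    [1,0,0,0,0,0,0],
  ],
  squeeze=40,
)

```text
clock: 45.0
position: [0.6193, 0.2982, 0.0119]
ee_rot: [-0.151, -3.137, 0.001]
force: [0.3, -0.8, 0.3]
width: 1.0
gripper_force: 0.0
```

Request:
carry_out(
  commands=[
    [0,0,0,0,0,0,0],
    [0,0,0,0,0,0,0],
    [0,0,0,0,0,0,0],
    [0,0,0,0,0,0,0],
    [0,0,0,0,0,0,0],
    [0,0,0,0,0,0,0],
    [0,0,0,0,0,0,0],
  ],
)

```text
clock: 45.7
position: [0.6204, 0.2989, 0.0137]
ee_rot: [0.151, 3.136, 0.002]
force: [-0.7, 0.4, 5.8]
width: 0.65
gripper_force: 40.0
```

Request:
carry_out(
  commands=[
    [0,0,0,-0.4,0,0,0],
    [0,0,0,-0.8,0,0,0],
    [0,0,0,-1,0,0,0],
    [0,0,0,-1,0,0,0],
    [0,0,0,-1,0,0,0],
    [0,0,0,-1,0,0,0],
    [0,0,0,-1,0,0,0],
    [0,0,0,-1,0,0,0],
  ],
)

```text
clock: 46.5
position: [0.6192, 0.2979, 0.1938]
ee_rot: [-0.151, -3.138, 0.001]
force: [-0.1, 1.1, -4.4]
width: 0.649
gripper_force: 40.0
```

Request:
carry_out(
  commands=[
    [0,0,0,-0.6,0,0,0],
    [0,0,0,0,0,0,0],
    [0,0,0,0,0,0,0],
  ],
)

```text
clock: 46.8
position: [0.6193, 0.2981, 0.207]
ee_rot: [-0.151, -3.138, 0.001]
force: [0.5, 0.4, -4.0]
width: 0.646
gripper_force: 40.0
```

```bash
python3 -c "
from fl import *
y=np.radians(7.5);S=np.array([.4357,-.1815,.008]);print(S)
plan(S+Ro.from_euler('z',y).apply([-.005,0,.013]),tool(y),.09)"
```

```text
[ 0.4357 -0.1815  0.008 ]
t 46.8 p [0.6193 0.2981 0.207 ] w 0.646 gf 40.0 F [ 0.5  0.4 -4. ]
turn [-0.   -0.   -2.27]
shift to hover [  9.99 -18.06   3.84] len 20.99 | approach [0.  0.  3.6] hover [ 0.431 -0.182  0.111]
```

Request:
carry_out(
  commands=[
    [0,0,0,0,0,0,-0.757],
    [0,0,0,0,0,0,-0.757],
    [0,0,0,0,0,0,-0.757],
    [0,0.526,-0.951,0,0,0,0],
    [0,0.526,-0.951,0,0,0,0],
    [0,0.526,-0.951,0,0,0,0],
    [0,0.526,-0.951,0,0,0,0],
  ],
)

```text
clock: 47.5
position: [0.5786, 0.1959, 0.2059]
ee_rot: [0.205, -3.133, 0.001]
force: [-0.0, -0.0, -3.2]
width: 0.648
gripper_force: 40.0
```

Request:
carry_out(
  commands=[
    [0,0.526,-0.951,0,0,0,0],
    [0,0.526,-0.951,0,0,0,0],
    [0,0.526,-0.951,0,0,0,0],
    [0,0.526,-0.951,0,0,0,0],
    [0,0.526,-0.951,0,0,0,0],
    [0,0.526,-0.951,0,0,0,0],
    [0,0.526,-0.951,0,0,0,0],
  ],
)

```text
clock: 48.2
position: [0.5089, 0.0191, 0.2062]
ee_rot: [0.205, -3.133, -0.0]
force: [0.5, 0.4, -3.7]
width: 0.651
gripper_force: 40.0
```

Request:
carry_out(
  commands=[
    [0,0.526,-0.951,0,0,0,0],
    [0,0.526,-0.951,0,0,0,0],
    [0,0.526,-0.951,0,0,0,0],
    [0,0.526,-0.951,0,0,0,0],
    [0,0.526,-0.951,0,0,0,0],
    [0,0.526,-0.951,0,0,0,0],
    [0,0.526,-0.951,0,0,0,0],
    [0,0.526,-0.951,0,0,0,0],
  ],
)

```text
clock: 49.0
position: [0.4295, -0.1827, 0.2062]
ee_rot: [0.205, -3.133, -0.002]
force: [-0.0, -0.5, -4.3]
width: 0.645
gripper_force: 40.0
```

Request:
carry_out(
  commands=[
    [0,0,0,0.6,0,0,0],
    [0,0,0,1,0,0,0],
    [0,0,0,1,0,0,0],
    [0,0,0,1,0,0,0],
    [0,0,0,0.6,0,0,0],
    [0,0,0,0,0,0,0],
    [0,0,0,0,0,0,0],
  ],
)

```text
clock: 49.7
position: [0.4305, -0.1818, 0.1022]
ee_rot: [0.205, -3.134, -0.001]
force: [-0.4, -0.2, -4.0]
width: 0.65
gripper_force: 40.0
```

```bash
python3 -c "
from fl import *
y=np.radians(7.5);S=np.array([.4357,-.1815,.008])
plan(S+Ro.from_euler('z',y).apply([-.005,0,.013]),tool(y),.0)
# terminal in hand, seen by both cameras
for n in ('top','scene'):
    d=grab(n,'u_'+n);X=cloud(d);x,Y,Z=X[...,0],X[...,1],X[...,2]
    hand=arm_z=None
    m=(Z>.075)&(Z<.125)&(x>.3)&(x<.56)&(Y<-.13)&(Y>-.24)
    P=X[m];q=(P-S)@Ro.from_euler('z',y).as_matrix()*1000
    print(n,len(P),np.percentile(q[:,0],[1,5,95,99]).round(1),np.percentile(q[:,1],[1,5,95,99]).round(1),np.median(P[:,2]).round(3))
a=cv2.imread('pics/u_scene.png')[130:330,60:320];b=cv2.imread('pics/u_top.png')[180:380,250:510]
cv2.imwrite('pics/u.png',cv2.resize(np.hstack([a,b]),(780,300)))
"
```

```text
t 49.7 p [ 0.4305 -0.1818  0.1022] w 0.65 gf 40.0 F [-0.4 -0.2 -4. ]
turn [ 0.01 -0.01 -0.  ]
shift to hover [-0.01 -0.02  3.25] len 3.25 | approach [0. 0. 0.] hover [ 0.431 -0.182  0.021]
top 350 [-74.4 -68.1  71.8  74.6] [-12.6  -7.1  29.9  30.3] 0.116
scene 798 [-42.2 -32.8  77.6  79.2] [-38.1 -28.7  29.5  40.6] 0.116
```

View pics/u.png

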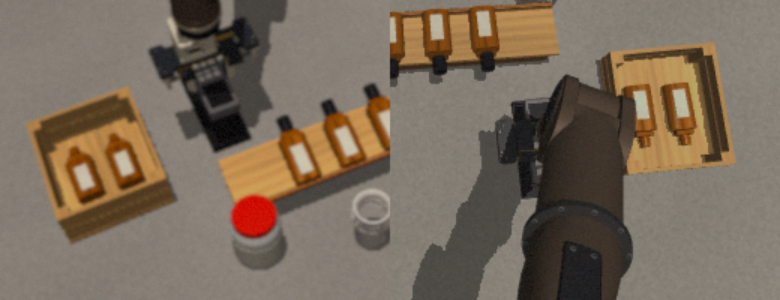

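The held terminal (215,100 on the left) sits centred over the dock to within about 1 mm. I'll lower it gently.

Request:
carry_out(
  commands=[
    [0,0,0,0.7,0,0,0],
    [0,0,0,0.9,0,0,0],
    [0,0,0,0.6,0,0,0],
    [0,0,0,0.4,0,0,0],
    [0,0,0,0.2,0,0,0],
    [0,0,0,0.15,0,0,0],
    [0,0,0,0.1,0,0,0],
    [0,0,0,0,0,0,0],
  ],
)

```text
clock: 50.6
position: [0.4315, -0.182, 0.0266]
ee_rot: [-0.205, 3.133, 0.0]
force: [-1.6, 0.6, -3.4]
width: 0.65
gripper_force: 40.0
```

Request:
carry_out(
  commands=[
    [0,0,0,0.1,0,0,0],
    [0,0,0,0.05,0,0,0],
    [0,0,0,0,0,0,0],
  ],
)

```text
clock: 50.9
position: [0.4312, -0.1819, 0.0226]
ee_rot: [-0.205, 3.134, 0.001]
force: [-0.4, 0.1, -3.7]
width: 0.65
gripper_force: 40.0
```

Request:
carry_out(
  commands=[
    [0,0,0,0.05,0,0,0],
    [0,0,0,0,0,0,0],
    [0.78,0,0,0,0,0,0],
    [0.78,0,0,0,0,0,0],
    [0.78,0,0,0,0,0,0],
    [0.78,0,0,-0.5,0,0,0],
    [0.78,0,0,-1,0,0,0],
    [0.78,0,0,-1,0,0,0],
  ],
)

```text
clock: 51.7
position: [0.4308, -0.1818, 0.0844]
ee_rot: [-0.205, 3.135, 0.001]
force: [-0.3, 0.6, -0.4]
width: 0.778
gripper_force: 0.0
```

Request:
carry_out(
  commands=[
    [1,0,0,-1,0,0,0],
    [1,0,0,-1,0,0,0],
    [1,0,0,-1,0,0,0],
    [1,0,0,-1,0,0,0],
    [1,0.5,-1,0,0,0,0],
    [1,0.5,-1,0,0,0,0],
    [1,0.5,-1,0,0,0,0],
    [1,0.5,-1,0,0,0,0],
  ],
)

```text
clock: 52.5
position: [0.3941, -0.2886, 0.184]
ee_rot: [-0.206, 3.133, 0.0]
force: [-0.2, -0.7, 0.5]
width: 1.002
gripper_force: 0.0
```

Request:
carry_out(
  commands=[
    [1,0.5,-1,0,0,0,0],
    [1,0.5,-1,0,0,0,0],
    [1,0.5,-1,0,0,0,0],
    [1,0.5,-1,0,0,0,0],
    [1,0,0,0,0,0,0],
    [1,0,0,0,0,0,0],
    [1,0,0,0,0,0,0],
  ],
)

```text
clock: 53.2
position: [0.3585, -0.3924, 0.1836]
ee_rot: [-0.207, 3.134, 0.002]
force: [-0.1, -0.2, -0.1]
width: 1.0
gripper_force: 0.0
```

```bash
python3 -c "
from h import *
d=grab('top','f');X=cloud(d);x,Y,Z=X[...,0],X[...,1],X[...,2]
y=np.radians(7.5);S=np.array([.4357,-.1815,.008])
m=(Z>.022)&(Z<.06)&(x>.3)&(x<.56)&(Y<-.12)&(Y>-.25);q=(X[m]-S)@Ro.from_euler('z',y).as_matrix()*1000
for lo in range(-110,90,20):
    b=(q[:,0]>=lo)&(q[:,0]<lo+20); 
    if b.any(): print(lo,b.sum(),np.percentile(q[b,1],[3,97]).round(1),'z',(np.median(q[b,2])+8).round(1))
print('x range',np.percentile(q[:,0],[.3,99.7]).round(1))
# flasks on deck, in deck frame
g=(X-SC)@SR.as_matrix()*1000
for yc in(-45,45,135):
    m=(g[...,2]>14)&(g[...,2]<40)&(abs(g[...,1]-yc)<40)&(abs(g[...,0])<110);r=rect(g[m]);P=g[m]
    print(yc,r,'z',np.percentile(P[:,2],[50,95]).round(1),'x',np.percentile(P[:,0],[1,99]).round(1))
s=grab('scene','f2')
a=cv2.imread('pics/f.png')[150:330,200:500];b=cv2.imread('pics/f2.png')[130:310,60:360]
cv2.imwrite('pics/fc.png',cv2.resize(np.vstack([a,b]),(500,600)))
"
```

```text
-110 133 [-37.1  37.9] z 33.9
-90 135 [-36.5  36.6] z 33.8
-70 151 [-28.3  29. ] z 36.1
-50 150 [-28.5  28.5] z 37.0
-30 149 [-28.   28.8] z 36.1
-10 148 [-27.8  28.9] z 36.9
10 148 [-27.3  28.8] z 36.6
30 143 [-28.3  28.5] z 36.5
50 144 [-27.9  29.5] z 36.2
70 37 [-26.9  27.7] z 34.8
x range [-102.6   75.4]
-45 (array([-14084.6, -39824.2]), -2.3, array([ 67393.8, 135022.1])) z [26.2 31.6] x [-80.2  47.9]
45 (array([-12510.5,  52943.5]), -4.6, array([ 72426.1, 138008.9])) z [26.1 31.2] x [-80.8  49.4]
135 (array([-12970.7, 136418.5]), -1.0, array([ 72546.5, 135162.9])) z [25.6 31. ] x [-79.7  50.5]
```

View pics/fc.png

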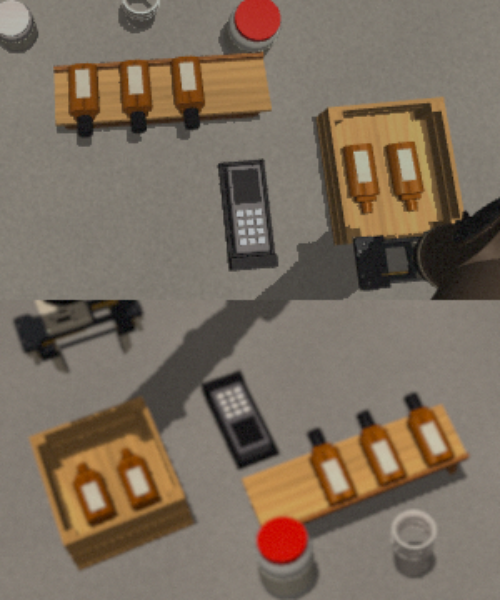

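Terminal is seated flat at 36 mm in the dock at (248,215), with its keys at the block. Three flasks lie on the deck at (83,95), (136,95) and (188,90), and both empties are in the crate. I'll check the flask angles before handing in.

```bash
python3 -c "
from h import *
for k in range(2):
  d=grab('top');X=cloud(d);g=(X-SC)@SR.as_matrix()*1000;V=d['pixels'].max(-1)
  for yc in(-45,45,135):
    f=(g[...,2]>18)&(g[...,2]<36)&(abs(g[...,1]-yc)<34)
    P=g[f&(g[...,0]<48)&(g[...,0]>-82)];b=P[(P[:,0]>-25)&(P[:,0]<45)]
    mid=[(np.percentile(P[(P[:,0]>=l)&(P[:,0]<l+10),1],[8,92]).mean()) for l in range(-80,41,10)]
    s,c=np.polyfit(np.arange(-75,46,10),mid,1);print(yc,'yaw deg',np.degrees(np.arctan(s)).round(2),'y',round(c,1))
"
```

```text
-45 yaw deg 0.35 y -44.8
45 yaw deg -0.11 y 44.6
135 yaw deg -0.11 y 133.8
-45 yaw deg 0.11 y -44.7
45 yaw deg -0.38 y 44.5
135 yaw deg -0.23 y 133.9
```

```bash
python3 -c "
from cell import arm
print(arm.sign_off())"
```

```text
the job is handed in; nothing more can be done
None
```

The job is handed in, done in the order asked: both empties are in the crate, all three sealed flasks lie on the deck with necks uphill and bases at the lip (angles within about 0.5°), and the terminal is seated flat in the dock with its keys at the connector block.

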